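# Load a swing-out centrifuge in balance

### The job

Load the centrifuge for a balanced spin: take the two slim long tubes and the two stout short tubes out of the rack and lower each one fully home into a bucket of its own, cap up, so that tubes of the same kind face each other across the spindle. Leave the rubber-stoppered tube, which has no partner, where it is in the rack.

Things in the scene. Friction and masses are not known exactly. Their poses are not given: they have to be found in the camera images.
- slim_1_center (a point): Slim long tube, pale plastic, conical foot, blue ribbed screw cap: 96 mm tall over all, body 16 mm across, cap 19 mm across and 12 mm high. The point is its centre, half-way up, 48 mm below the cap's top; z up along the tube. Rigid, closed, 19 to 34 g; one of two alike. It starts loose and upright in a hole of the rack; grip the cap from above.
- slim_2_center (a point): Slim long tube, pale plastic, conical foot, blue ribbed screw cap: 96 mm tall over all, body 16 mm across, cap 19 mm across and 12 mm high. The point is its centre, half-way up, 48 mm below the cap's top; z up along the tube. Rigid, closed, 19 to 34 g; one of two alike. It starts loose and upright in a hole of the rack; grip the cap from above.
- stout_1_center (a point): Stout short tube, pale plastic, conical foot, blue ribbed screw cap: 76 mm tall over all, body 22 mm across, cap 31 mm across and 12 mm high. The point is its centre, half-way up, 38 mm below the cap's top; z up along the tube. Rigid, closed, 19 to 34 g; one of two alike. It starts loose and upright in a hole of the rack; grip the cap from above.
- stout_2_center (a point): Stout short tube, pale plastic, conical foot, blue ribbed screw cap: 76 mm tall over all, body 22 mm across, cap 31 mm across and 12 mm high. The point is its centre, half-way up, 38 mm below the cap's top; z up along the tube. Rigid, closed, 19 to 34 g; one of two alike. It starts loose and upright in a hole of the rack; grip the cap from above.
- stoppered_center (a point): Odd tube without a partner: round foot, smooth dark rubber stopper with a bevelled top and no screw cap; 84 mm tall over all, 16 mm across, stopper 18 mm across. The point is its centre, half-way up. It stands in the same rack and stays there.
- rack: White tube rack fixed to the bench, 146 x 108 x 46 mm. Origin: centre of its underside. Two rows of three holes, 24 mm across: x along the rows (holes at -46, 0, 46 mm), y across them (-31, 31 mm); one hole is empty, which tube is where varies. Tubes stand on its floor 6 mm above the bench; its top plate is 46 mm above the bench.
- bucket_1_mouth (a point): Steel swing-out bucket 1 of 4 alike. The point is the centre of its mouth: bore 24 mm, outside 29 mm, 44 mm deep with a flat floor; x away from the spindle (64 mm off), z up the bore. It faces bucket 3. The mouth is 99 mm above the bench and 51 mm below the centrifuge's top deck; the round chamber is 220 mm across. The open lid leans back on the far side.
- bucket_2_mouth (a point): Steel swing-out bucket 2 of 4 alike. The point is the centre of its mouth: bore 24 mm, outside 29 mm, 44 mm deep with a flat floor; x away from the spindle (64 mm off), z up the bore. It faces bucket 4. The rotor turns on its spindle under a light push (about 1 N at a bucket) and stays where it is left.
- bucket_3_mouth (a point): Steel swing-out bucket 3 of 4 alike. The point is the centre of its mouth: bore 24 mm, outside 29 mm, 44 mm deep with a flat floor; x away from the spindle (64 mm off), z up the bore. It faces bucket 1. The bucket hangs upright; its foot can swing only outward and falls back by itself.
- bucket_4_mouth (a point): Steel swing-out bucket 4 of 4 alike. The point is the centre of its mouth: bore 24 mm, outside 29 mm, 44 mm deep with a flat floor; x away from the spindle (64 mm off), z up the bore. It faces bucket 2. Nothing of the rotor stands higher than the mouths; neighbouring mouths are 90 mm apart.

How it is judged:
By the outcome, as a careful person would: the job done as asked, in the order asked, and still so for the second after the job is handed in, with the robot touching nothing.
It also fails if it takes over 125 s, if anything falls off the work surface, if the arm or the gripper's body presses on something with over 40 N, if the wrist force passes 120 N, or if a joint passes its speed limit or range.

### The arm

A 6-joint arm with a two-finger parallel gripper is mounted at the origin on a cart in front of the work surface, level with it; the furniture and walls round the work are solid. World frame = base frame: x ahead of the robot, y to its left, z up, the work surface at z = 0. Lengths are in m, angles in degrees, forces in N, time in s.
With the tool pointing down it reaches from about 0.25 to 0.725 m from the base axis. Payload 9.7 kg.
Tool frame: the origin (TCP) lies at the very end of the fingers, on their centre line; the grasp point (between the pads) lies 19 mm behind it (bot.grip_depth is the distance from the TCP to the grasp point, in m); z points along the fingers, y is the direction in which the jaws open and shut (so a half turn about z gives the same grasp; the last joint's range is limited). The gripper opens to 85 mm and grips with 20 to 120 N. Pads are 22 mm wide; open, the fingers measure 114 mm over their backs; the gripper's body (76 mm by 85 mm) begins 54 mm behind the grasp point. The pads swing forward as they close: fully open they stand 13 mm farther back than shut.
Start: joints at [0, 4.979, 10.078, 95.1, 0, 90], TCP at [0.55, -0, 0.231] pointing down, gripper open.
Joint ranges: [-179.16, 179.16], [-48.56, 103.87], [-65.8, 70.77], [-126.05, 130.52], [-82.76, 87.17], [-180, 180]. Speed limits (degrees/s): [127.2, 127.2, 147.25, 180, 180, 180].

### API

Orientations are given as [roll, pitch, yaw] about the fixed x, y, z axes, in that order (R = Rz(yaw) Ry(pitch) Rx(roll)).
In Python, from workcell import bot, viewer gives the robot as it stands.
- The arm moves only by the tool arm_command, never from a script. Its argument "motion" is a list of rows, each a list of 3 entries, a list of its own where there are three numbers: the opening, from 0 (shut) to 1 (fully open), then the shift along the tool's x, y, z in units of 60 mm (1.0 is 60 mm), then the turn, a rotation vector about the tool's x, y, z in units of 6 degrees (1.0 is 6 degrees). A call has 1 to 12 rows; each row shifts and turns the commanded pose from where the row before left it, along the tool's axes as they then stand; what a row does not reach is not made up. A row lasts 1/8 s, in which the tool goes at most 62.5 mm and 10.7 degrees, less where a joint would pass 70% of its speed; a pose out of reach is approached as far as the arm can. A call is refused whole if a number of a shift passes 1 or a number of a turn 1, either way. A call with a gripper value outside its range is refused whole. The fingers move at their own pace and stop on an object; "newtons" is the grip in N (left out, the last holds). Time passes only in rows, so rows that do not move let the fingers close. It gives the time, the measured TCP pose, the force and the opening at its end, in the units of the state.
- bot.get_obs(): the state, without advancing time (a new reading comes with each control period).
- viewer.camera(name): name is "scene" or "side" or "wrist"; returns the picture (400x640x3 uint8, blue, green, red); there is no depth.
- viewer.calibration(name): a dict with "fx", "fy", "cx", "cy" (pixels), "T" (4x4, takes a point from camera to world coordinates). Camera axes: x right, y down, z forward; pixel columns grow to the right and rows downward; lengths in m; the calibration is good to about 2 mm. A picture is of the moment at which its call begins: read the wrist's pose just before it. calibration takes no time and is no camera call; for the wrist camera it gives the pose at the moment of the call.
- bot.job_done(): hands the job in, once; it reports no verdict.
The state is a dict: "time": time; "q": joint angles; "qd": joint speeds; "joint_efforts": joint torques, N m; "ee_pos": TCP position; "tcp_rot": TCP orientation; "wrist_force": force on the tool from outside, world axes, zero at the start; "torque": the same for the moment, N m; "opening": finger opening in m.
Only numpy, scipy, OpenCV 4.12 (cv2) and the standard library are available. Lean on these libraries where they do the work, as an engineer would, in place of code of your own. Each camera call takes 0.05 s, during which the arm holds its last target.

## Working session

There is one attempt and no reset: what is moved stays moved. The work goes in short steps, Python scripts to look and compute and a tool call to move; the robot and the scene stay as the last step left them, time stands still between calls to the robot, and variables do not carry over. Pictures are saved under pics/ and viewed, and the job is handed in when it is done.

Besides the shell and the picture viewer there is one more tool, called after "Emit:" by a JSON object that holds its "op" and its "data", one argument or row to a line. arm_command: Moves the arm, as the interface text tells. Its arguments: {"type":"object","properties":{"motion":{"type":"array"},"newtons":{"type":"number"}},"required":["motion"]}

```bash
mkdir -p pics; ls; python3 - <<'E'
from workcell import bot, viewer
import cv2,json
o=bot.get_obs();print(o)
for n in("scene","side","wrist"):
    c=viewer.calibration(n);print(n,c)
    cv2.imwrite(f"pics/{n}0.png",viewer.camera(n))
E
```

```text
pics
{'time': 0.0, 'q': array([6.40162550e-04, 5.01149013e+00, 1.00350491e+01, 9.50991775e+01,
       1.44383324e-03, 8.99979312e+01]), 'qd': array([ 0.02042169, -0.05251407,  0.06324978, -0.03394276,  0.01866563,
        0.07047861]), 'joint_efforts': array([ 7.68234549e-04, -5.20392072e+01,  4.64802504e+01,  1.63646933e-02,
        2.23589603e-05, -6.77332673e-05]), 'ee_pos': array([5.49777530e-01, 1.33245322e-05, 2.30584652e-01]), 'tcp_rot': array([-1.79924381e+02, -1.44656239e-03,  9.00027071e+01]), 'wrist_force': array([-0.34974821, -0.23597365, -0.11924568]), 'torque': array([ 0.01676863, -0.02268753,  0.00488029]), 'opening': 0.08567527646582555}
scene {'fx': 432.739020334342, 'fy': 432.739020334342, 'cx': 320.4748335043891, 'cy': 197.05820559384875, 'T': array([[ 0.84430679, -0.22677542,  0.48550896,  0.12293836],
       [-0.53583734, -0.36564518,  0.76104004, -0.6105483 ],
       [ 0.00493884, -0.90270511, -0.43023145,  0.46775531],
       [ 0.        ,  0.        ,  0.        ,  1.        ]])}
side {'fx': 417.51096955137865, 'fy': 417.51096955137865, 'cx': 319.0160350706726, 'cy': 196.97505320858713, 'T': array([[-0.92603291, -0.21161373,  0.31254229,  0.26713551],
       [-0.37675275,  0.56827991, -0.73151576,  0.67409008],
       [-0.02281273, -0.79515883, -0.60597195,  0.60966133],
       [ 0.        ,  0.        ,  0.        ,  1.        ]])}
wrist {'fx': 312.00325388485015, 'fy': 312.00325388485015, 'cx': 315.01147821477093, 'cy': 193.6035802380969, 'T': array([[ 9.99999112e-01, -1.09771873e-03, -7.55194308e-04,
         5.50657022e-01],
       [-1.25817262e-03, -9.64505909e-01, -2.64058269e-01,
         6.80018334e-02],
       [-4.38527666e-04,  2.64058985e-01, -9.64506434e-01,
         3.73545747e-01],
       [ 0.00000000e+00,  0.00000000e+00,  0.00000000e+00,
         1.00000000e+00]])}
```

View pics/scene0.png

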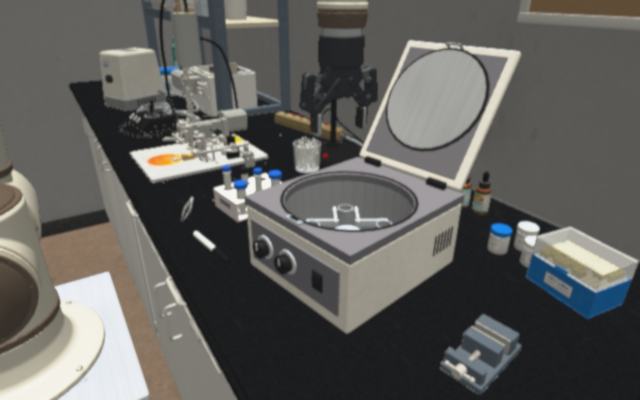

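View pics/side0.png

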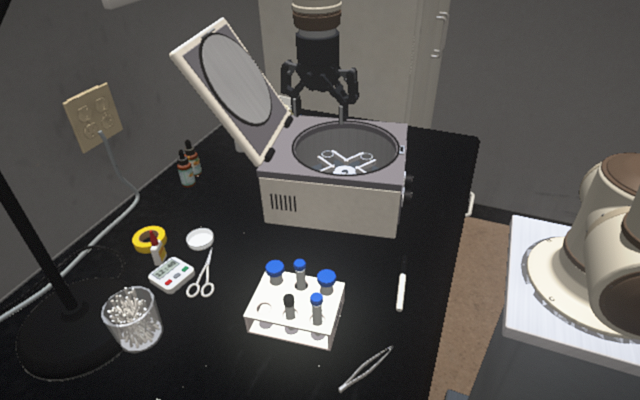

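View pics/wrist0.png

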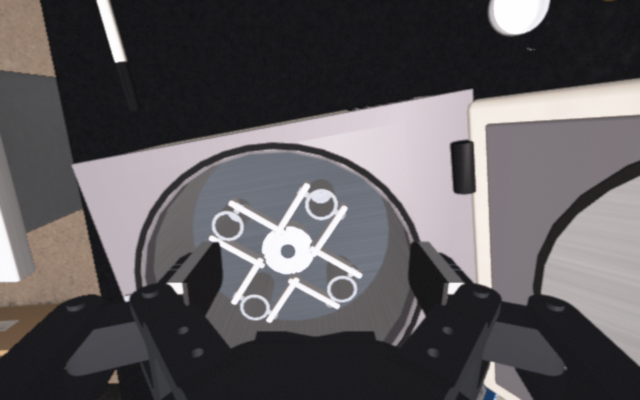

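The scene and side pictures show the rack with its tubes to the robot's left. In the side picture the stout caps are near (275,268) and (327,277), the slim caps near (300,265) and (316,299), the stopper near (289,300), and the empty hole near (264,308). The wrist picture shows the spindle near (288,251), with bucket mouths near (321,204), (342,289), (255,307) and (227,225). Next I compute positions.

```bash
cat > h.py <<'E'
import numpy as np,cv2
from workcell import bot,viewer
def ray(c,u,v,z):
    d=c["T"][:3,:3]@np.array([(u-c["cx"])/c["fx"],(v-c["cy"])/c["fy"],1]);o=c["T"][:3,3]
    return o+d*(z-o[2])/d[2]
def proj(c,p):
    q=np.linalg.inv(c["T"])@np.append(p,1);return np.array([q[0]/q[2]*c["fx"]+c["cx"],q[1]/q[2]*c["fy"]+c["cy"]])
def shot(n,f):
    c=viewer.calibration(n);o=bot.get_obs();im=viewer.camera(n);cv2.imwrite("pics/"+f,im);return c,o,im
E
python3 - <<'E'
from h import *
c=viewer.calibration("side")
for n,p,z in [("st",(275,267),.08),("sl",(300,264),.1),("st",(327,275),.08),("sl",(316,298),.1),("stop",(289,298),.088),("empty",(264,308),.046)]: print(n,ray(c,*p,z).round(3))
w=viewer.calibration("wrist")
print("sp",ray(w,288,251,.099).round(3))
for p in [(321,204),(342,289),(255,307),(227,225)]: print(ray(w,*p,.099).round(4))
E
```

```text
st [0.536 0.245 0.08 ]
sl [0.49  0.241 0.1  ]
st [0.446 0.23  0.08 ]
sl [0.438 0.297 0.1  ]
stop [0.482 0.303 0.088]
empty [0.529 0.307 0.046]
sp [ 0.524 -0.064  0.099]
[ 0.556  -0.0171  0.099 ]
[ 0.5773 -0.1057  0.099 ]
[ 0.4895 -0.1263  0.099 ]
[ 0.4679 -0.0376  0.099 ]
```

Emit:
{"op": "arm_command", "data": {
  "motion": [
    [1, [0.75, -0.18, 0], [0, 0, 0]],
    [1, [0.75, -0.18, 0], [0, 0, 0]],
    [1, [0.75, -0.18, 0], [0, 0, 0]],
    [1, [0.75, -0.18, 0], [0, 0, 0]],
    [1, [0.75, -0.18, 0], [0, 0, 0]],
    [1, [0.75, -0.18, 0], [0, 0, 0]],
    [1, [0, 0, 0], [0, 0, 0]],
    [1, [0, 0, 0], [0, 0, 0]]
  ]
}}

```text
time: 1.15
ee_pos: [0.4851, 0.2698, 0.231]
tcp_rot: [-180.0, 0.0, 90.0]
wrist_force: [0.1, 0.5, 0.5]
opening: 0.0853
```

```bash
python3 - <<'E'
from h import *
c,o,im=shot("wrist","w1.png");print(o["time"],o["ee_pos"],o["tcp_rot"],o["qd"].round(1))
E
```

```text
1.15 [0.48511749 0.26977079 0.23101823] [-1.79974135e+02  3.13119791e-02  9.00295792e+01] [-1.3 -0.3 -0.2  0.1  0.1  0.1]
```

View pics/w1.png

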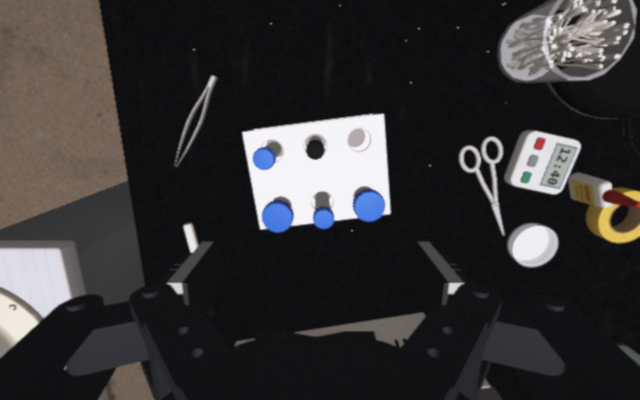

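```bash
cat >> h.py <<'E'
def cyl(c,xy,z0,z1,r):
    a=np.linspace(0,2*np.pi,48,endpoint=False)
    P=[proj(c,[xy[0]+r*np.cos(t),xy[1]+r*np.sin(t),z]) for t in a for z in(z0,z1)]
    h=cv2.convexHull(np.float32(P));m=cv2.moments(h);return np.array([m["m10"]/m["m00"],m["m01"]/m["m00"]]),m["m00"]
def fitcyl(c,cen,z0,z1,r):
    xy=ray(c,*cen,(z0+z1)/2)[:2]
    for _ in range(8):
        e=cen-cyl(c,xy,z0,z1,r)[0]; g=cyl(c,xy,z0,z1,r)[0]
        xy=xy+ray(c,*(g+e),z1)[:2]-ray(c,*g,z1)[:2]
    return xy,cyl(c,xy,z0,z1,r)[1]
def blues(im):
    h=cv2.cvtColor(im,cv2.COLOR_BGR2HSV);m=cv2.inRange(h,(100,120,50),(125,255,255))
    n,l,s,ce=cv2.connectedComponentsWithStats(m)
    return [(ce[i],s[i,4]) for i in range(1,n) if s[i,4]>100]
E
python3 - <<'E'
from h import *
for n,f in(("wrist","w1.png"),("side","side0.png")):
    c=viewer.calibration(n);im=cv2.imread("pics/"+f)
    for ce,a in blues(im):
        sl=fitcyl(c,ce,.09,.102,.0095);st=fitcyl(c,ce,.07,.082,.0155)
        b=sl if abs(sl[1]-a)<abs(st[1]-a) else st
        print(n,ce.round(1),a,"slim" if b is sl else "stout",b[0].round(4),round(b[1]))
c=viewer.calibration("wrist")
for p in [(316,149),(359,139)]:print(ray(c,*p,.088 if p[0]==316 else .046).round(4))
print([ray(c,*p,.046).round(3) for p in [(243,131),(384,114),(391,213),(260,230)]])
E
```

```text
wrist [263.8 158. ] 361 slim [0.4405 0.2944] 415
wrist [368.6 206. ] 798 stout [0.5396 0.2429] 847
wrist [277.5 216.8] 778 stout [0.4482 0.2316] 827
wrist [323.3 218.4] 380 slim [0.4938 0.2371] 387
side [274.3 267.3] 260 stout [0.5394 0.2429] 272
side [299.2 263.6] 125 slim [0.4937 0.2368] 130
side [326.2 276.9] 273 stout [0.4474 0.2312] 290
side [316.  298.2] 110 slim [0.4394 0.294 ] 157
[0.4871 0.3013 0.088 ]
[0.532  0.3063 0.046 ]
[array([0.412, 0.315, 0.046]), array([0.557, 0.331, 0.046]), array([0.57 , 0.225, 0.046]), array([0.424, 0.205, 0.046])]
```

```bash
python3 - <<'E'
from h import *
o=bot.get_obs();print(o["q"].round(1),o["tcp_rot"],bot.grip_depth)
E
```

```text
[ 29.    5.7  10.8  95.2  -0.  119.1] [-1.79990200e+02  2.07720503e-02  8.99747043e+01] 0.0187
```

Emit:
{"op": "arm_command", "data": {
  "motion": [
    [1, [0, 0, 0], [0, 0, -1]],
    [1, [0, 0, 0], [0, 0, -1]],
    [1, [0, 0, 0], [0, 0, -1]],
    [1, [0, 0, 0], [0, 0, -1]],
    [1, [0, 0, 0], [0, 0, -1]],
    [1, [0, 0, 0], [0, 0, -1]],
    [1, [0, 0, 0], [0, 0, -1]],
    [1, [0, 0, 0], [0, 0, -1]],
    [1, [0, 0, 0], [0, 0, -1]],
    [1, [0, 0, 0], [0, 0, -1]],
    [1, [0, 0, 0], [0, 0, -1]],
    [1, [0, 0, 0], [0, 0, -1]]
  ]
}}

```text
time: 2.7
ee_pos: [0.4857, 0.2687, 0.2314]
tcp_rot: [180.0, 0.0, 162.1]
wrist_force: [-0.3, -0.2, -1.4]
opening: 0.0853
```

Emit:
{"op": "arm_command", "data": {
  "motion": [
    [0.6, [0, 0, 0], [0, 0, -1]],
    [0.6, [0, 0, 0], [0, 0, -1]],
    [0.6, [0, 0, 0], [0, 0, -1]],
    [0.6, [0, 0, 0], [0, 0, -1]],
    [0.6, [0, 0, 0], [0, 0, 0]],
    [0.6, [0, 0, 0], [0, 0, 0]]
  ]
}}

```text
time: 3.45
ee_pos: [0.4855, 0.2693, 0.2314]
tcp_rot: [-180.0, 0.0, -174.2]
wrist_force: [0.6, 0.0, 0.2]
opening: 0.051
```

```bash
cat >> h.py <<'E'
def to(x,y,z,yaw=None):
    o=bot.get_obs();R=cv2.Rodrigues(np.zeros(3))[0]
    from scipy.spatial.transform import Rotation as S
    R=S.from_euler("xyz",o["tcp_rot"],degrees=True).as_matrix()
    d=np.array([x,y,z])-o["ee_pos"]
    print("t",round(o["time"],2),"pos",o["ee_pos"].round(4),"rot",o["tcp_rot"].round(2),"open",round(o["opening"],4),"f",o["wrist_force"].round(1))
    print("tool shift units",(R.T@d/.06).round(3))
    if yaw is not None:
        r=(S.from_matrix(R).inv()*S.from_euler("xyz",[180,0,yaw],degrees=True)).as_rotvec(degrees=True)
        R2=S.from_euler("xyz",[180,0,yaw],degrees=True).as_matrix()
        print("turn units",(r/6).round(3),"shift after turn",(R2.T@d/.06).round(3))
E
python3 - <<'E'
from h import *
to(.440,.2942,.077)
c,o,im=shot("wrist","w2.png")
for ce,a in blues(im):
    sl=fitcyl(c,ce,.09,.102,.0095);st=fitcyl(c,ce,.07,.082,.0155)
    b=sl if abs(sl[1]-a)<abs(st[1]-a) else st
    print(ce.round(1),a,"slim" if b is sl else "stout",b[0].round(4),round(b[1]))
E
```

```text
t 3.45 pos [0.4855 0.2693 0.2314] rot [-1.8000e+02  1.0000e-02 -1.7419e+02] open 0.051 f [0.6 0.  0.2]
tool shift units [0.712 0.489 2.573]
[279.4 135.5] 813 stout [0.448  0.2332] 922
[347.4 135.5] 375 slim [0.4401 0.2943] 411
[279.9 188. ] 341 slim [0.4934 0.2388] 397
[284.5 228. ] 752 stout [0.5403 0.2447] 812
```

View pics/w2.png

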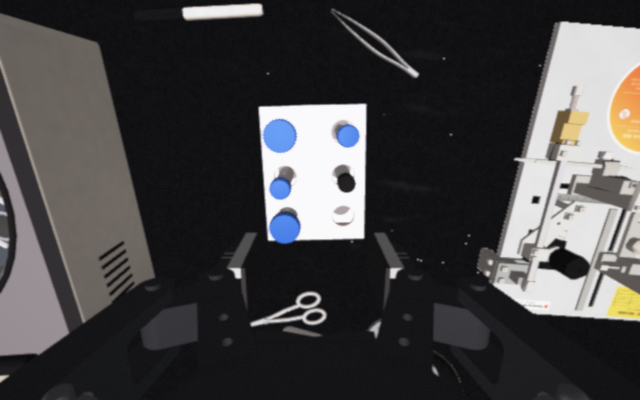

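Emit:
{"op": "arm_command", "data": {
  "motion": [
    [0.45, [0.36, 0.25, 0], [0, 0, 0]],
    [0.45, [0.35, 0.24, 0], [0, 0, 0]],
    [0.45, [0, 0, 0.5], [0, 0, 0]],
    [0.45, [0, 0, 0.5], [0, 0, 0]],
    [0.45, [0, 0, 0.5], [0, 0, 0]],
    [0.45, [0, 0, 0.4], [0, 0, 0]],
    [0.45, [0, 0, 0.3], [0, 0, 0]],
    [0.45, [0, 0, 0.2], [0, 0, 0]],
    [0.45, [0, 0, 0.17], [0, 0, 0]],
    [0.45, [0, 0, 0], [0, 0, 0]],
    [0.45, [0, 0, 0], [0, 0, 0]]
  ]
}}

```text
time: 4.88
ee_pos: [0.44, 0.295, 0.0777]
tcp_rot: [180.0, 0.0, -174.0]
wrist_force: [-0.2, 0.0, 1.0]
opening: 0.0385
```

```bash
python3 - <<'E'
from h import *
to(.440,.2942,.077)
shot("side","s3.png");shot("wrist","w3.png")
a=cv2.imread("pics/s3.png")[200:380,200:400];b=cv2.imread("pics/w3.png")
cv2.imwrite("pics/s3c.png",cv2.resize(a,None,fx=3,fy=3))
E
```

```text
t 4.88 pos [0.44   0.295  0.0777] rot [ 1.7998e+02  4.0000e-02 -1.7400e+02] open 0.0385 f [-0.2  0.   1. ]
tool shift units [ 0.002 -0.013  0.012]
```

View pics/s3c.png

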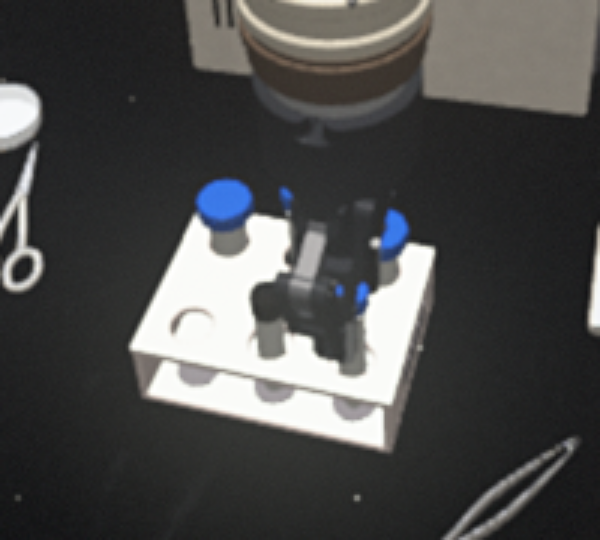

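View pics/w3.png

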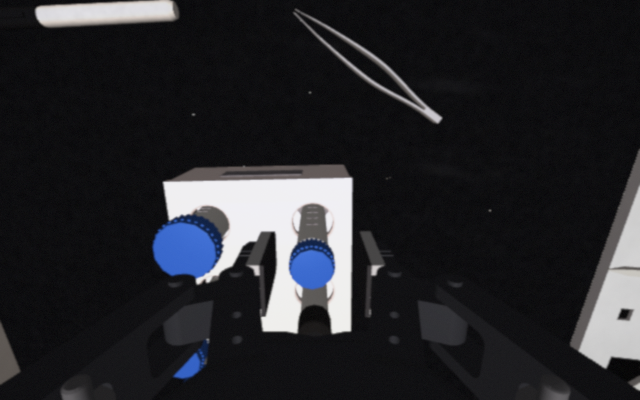

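The cap sits between the pads, at (312,262) in the wrist view. I close on it and lift.

Emit:
{"op": "arm_command", "data": {
  "motion": [
    [0, [0, 0, 0], [0, 0, 0]],
    [0, [0, 0, 0], [0, 0, 0]],
    [0, [0, 0, 0], [0, 0, 0]],
    [0, [0, 0, 0], [0, 0, 0]],
    [0, [0, 0, -0.1], [0, 0, 0]],
    [0, [0, 0, -0.4], [0, 0, 0]],
    [0, [0, 0, -0.6], [0, 0, 0]],
    [0, [0, 0, -0.6], [0, 0, 0]],
    [0, [0, 0, -0.6], [0, 0, 0]],
    [0, [0, 0, -0.5], [0, 0, 0]],
    [0, [0, 0, -0.2], [0, 0, 0]],
    [0, [0, 0, 0], [0, 0, 0]]
  ],
  "newtons": 30
}}

```text
time: 6.48
ee_pos: [0.4399, 0.2949, 0.257]
tcp_rot: [180.0, 0.0, -174.0]
wrist_force: [0.2, -0.8, 0.1]
opening: 0.0174
```

```bash
python3 - <<'E'
from h import *
to(.556,-.0171,.255,-121.5)
shot("side","s4.png");shot("wrist","w4.png")
a=cv2.imread("pics/s4.png")[100:400,160:440];b=cv2.imread("pics/w4.png")
cv2.imwrite("pics/s4c.png",cv2.resize(a,None,fx=2,fy=2))
E
```

```text
t 6.47 pos [0.4399 0.2949 0.257 ] rot [ 1.7999e+02  1.0000e-02 -1.7400e+02] open 0.0174 f [ 0.2 -0.8  0.1]
tool shift units [-1.381 -5.374  0.034]
turn units [ 0.00e+00  3.00e-03 -8.75e+00] shift after turn [ 3.423 -4.367  0.034]
```

View pics/s4c.png

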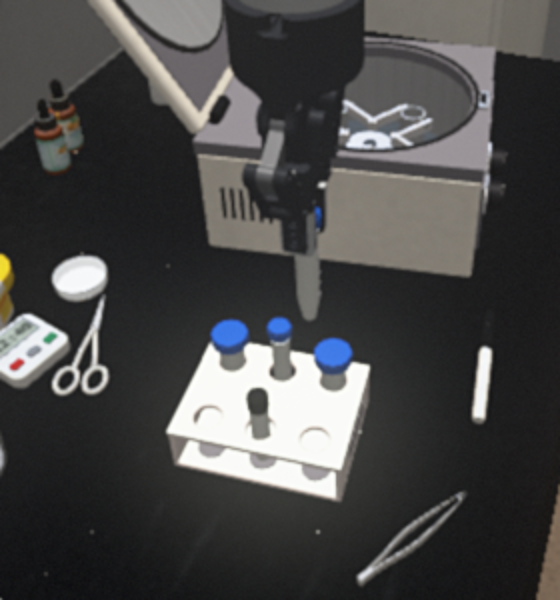

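View pics/w4.png

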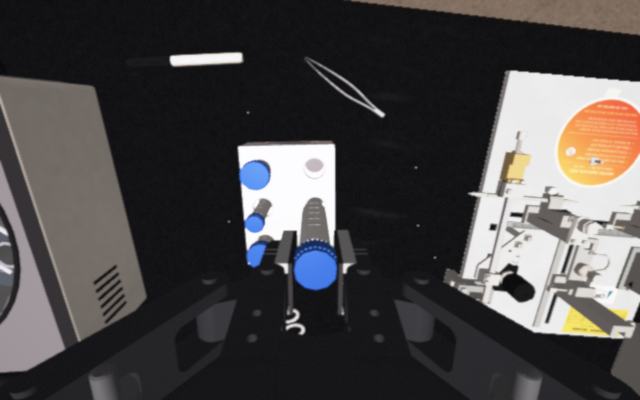

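Emit:
{"op": "arm_command", "data": {
  "motion": [
    [0, [0, 0, 0], [0, 0, -0.9]],
    [0, [0, 0, 0], [0, 0, -1]],
    [0, [0, 0, 0], [0, 0, -1]],
    [0, [0, 0, 0], [0, 0, -1]],
    [0, [0, 0, 0], [0, 0, -1]],
    [0, [0, 0, 0], [0, 0, -1]],
    [0, [0, 0, 0], [0, 0, -1]],
    [0, [0, 0, 0], [0, 0, -1]],
    [0, [0, 0, 0], [0, 0, -0.85]],
    [0, [0, 0, 0], [0, 0, 0]]
  ]
}}

```text
time: 7.82
ee_pos: [0.4395, 0.2946, 0.2558]
tcp_rot: [180.0, -0.1, -121.5]
wrist_force: [0.8, -0.7, -0.8]
opening: 0.0175
```

Emit:
{"op": "arm_command", "data": {
  "motion": [
    [0, [0.23, -0.29, 0], [0, 0, 0]],
    [0, [0.5, -0.64, 0], [0, 0, 0]],
    [0, [0.5, -0.64, 0], [0, 0, 0]],
    [0, [0.5, -0.64, 0], [0, 0, 0]],
    [0, [0.5, -0.64, 0], [0, 0, 0]],
    [0, [0.5, -0.64, 0], [0, 0, 0]],
    [0, [0.46, -0.59, 0], [0, 0, 0]],
    [0, [0.23, -0.29, 0], [0, 0, 0]],
    [0, [0, 0, 0], [0, 0, 0]],
    [0, [0, 0, 0], [0, 0, 0]]
  ]
}}

```text
time: 9.07
ee_pos: [0.5558, -0.0167, 0.2567]
tcp_rot: [180.0, -0.0, -121.6]
wrist_force: [0.0, 0.4, 0.5]
opening: 0.0177
```

```bash
python3 - <<'E'
from h import *
to(.556,-.0171,.126,-121.5)
c,o,im=shot("wrist","w5.png")
z=o["ee_pos"][2]
print([(ce.round(0),a,fitcyl(c,ce,z+.013,z+.025,.0095)[0].round(4)) for ce,a in blues(im)])
E
```

```text
t 9.07 pos [ 0.5558 -0.0167  0.2567] rot [ 1.7995e+02 -1.0000e-02 -1.2156e+02] open 0.0177 f [0.  0.4 0.5]
tool shift units [ 0.003 -0.008  2.178]
turn units [ 0.008 -0.002 -0.01 ] shift after turn [ 0.004 -0.006  2.178]
[(array([17., 74.]), np.int32(2062), array([ 0.6092, -0.1404])), (array([315., 264.]), np.int32(1810), array([ 0.5561, -0.0164])), (array([503., 303.]), np.int32(596), array([0.4939, 0.0445]))]
```

View pics/w5.png

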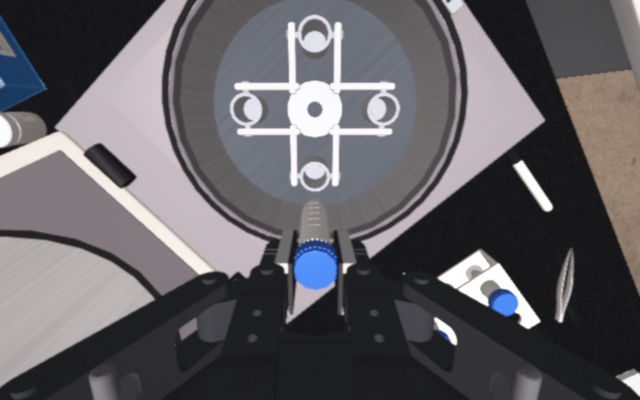

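```bash
python3 - <<'E'
from h import *
c=viewer.calibration("wrist")
im=cv2.imread("pics/w5.png")
for p in [(315,35),(247,109),(384,109),(315,175),(315,109)]: print(p,ray(c,*p,.099).round(4))
cv2.imwrite("pics/w5c.png",cv2.resize(im[0:220,200:430],None,fx=2.6,fy=2.6,interpolation=cv2.INTER_CUBIC))
E
```

```text
(315, 35) [ 0.4893 -0.1249  0.099 ]
(247, 109) [ 0.576  -0.1047  0.099 ]
(384, 109) [ 0.4675 -0.0379  0.099 ]
(315, 175) [ 0.5549 -0.0182  0.099 ]
(315, 109) [ 0.5221 -0.0715  0.099 ]
```

View pics/w5c.png

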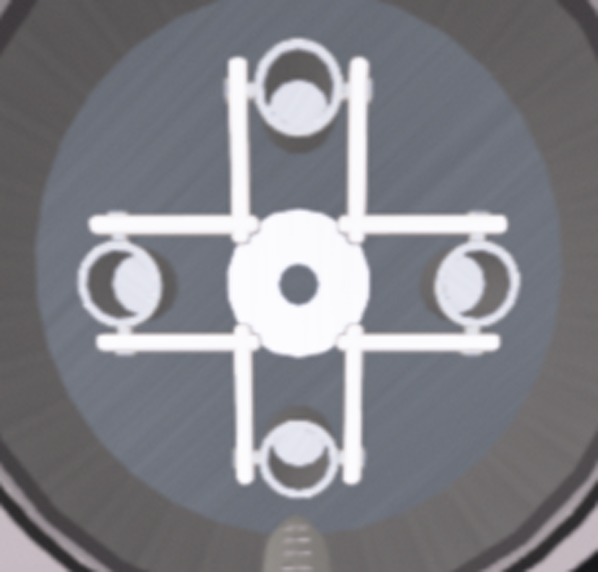

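The four mouths and the spindle agree with the first picture to about 1.5 mm. I lower slim 1 into the bucket.

Emit:
{"op": "arm_command", "data": {
  "motion": [
    [0, [0, 0.01, 0.2], [0, 0, 0]],
    [0, [0, 0, 0.3], [0, 0, 0]],
    [0, [0, 0, 0.3], [0, 0, 0]],
    [0, [0, 0, 0.25], [0, 0, 0]],
    [0, [0, 0, 0.25], [0, 0, 0]],
    [0, [0, 0, 0.25], [0, 0, 0]],
    [0, [0, 0, 0.2], [0, 0, 0]],
    [0, [0, 0, 0.2], [0, 0, 0]],
    [0, [0, 0, 0.1], [0, 0, 0]],
    [0, [0, 0, 0.1], [0, 0, 0]],
    [0, [0, 0, 0], [0, 0, 0]]
  ]
}}

```text
time: 10.5
ee_pos: [0.5555, -0.0169, 0.1278]
tcp_rot: [180.0, -0.0, -121.5]
wrist_force: [-0.4, -0.1, -0.1]
opening: 0.0176
```

```bash
python3 - <<'E'
from h import *
to(.556,-.0171,.126,-121.5)
c,o,im=shot("wrist","w6.png");shot("scene","c6.png")
E
```

```text
t 10.5 pos [ 0.5555 -0.0169  0.1278] rot [ 1.7998e+02 -1.0000e-02 -1.2150e+02] open 0.0176 f [-0.4 -0.1 -0.1]
tool shift units [-0.002 -0.009  0.03 ]
turn units [ 0.003 -0.002 -0.001] shift after turn [-0.002 -0.009  0.03 ]
```

View pics/w6.png

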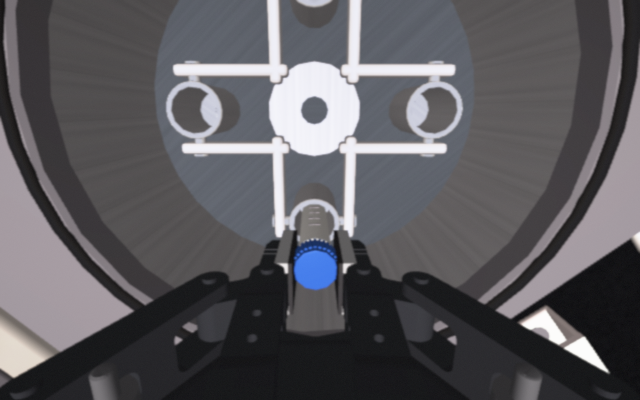

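Emit:
{"op": "arm_command", "data": {
  "motion": [
    [0, [0, 0, 0.02], [0, 0, 0]],
    [0, [0, 0, 0.02], [0, 0, 0]],
    [0, [0, 0, 0], [0, 0, 0]]
  ]
}}

```text
time: 10.98
ee_pos: [0.556, -0.0169, 0.1264]
tcp_rot: [-179.9, 0.0, -121.5]
wrist_force: [0.6, 0.7, 4.2]
opening: 0.0174
```

Emit:
{"op": "arm_command", "data": {
  "motion": [
    [0.4, [0, 0, 0], [0, 0, 0]],
    [0.4, [0, 0, 0], [0, 0, 0]],
    [0.4, [0, 0, 0], [0, 0, 0]],
    [0.4, [0, 0, -0.1], [0, 0, 0]],
    [0.4, [0, 0, -0.2], [0, 0, 0]],
    [0.4, [0, 0, -0.4], [0, 0, 0]],
    [0.4, [0, 0, -0.4], [0, 0, 0]],
    [0.4, [0, 0, -0.4], [0, 0, 0]],
    [0.4, [0, 0, -0.3], [0, 0, 0]],
    [0.4, [0, 0, 0], [0, 0, 0]]
  ]
}}

```text
time: 12.22
ee_pos: [0.5563, -0.0169, 0.2358]
tcp_rot: [-179.8, 0.1, -121.5]
wrist_force: [0.7, -0.1, 0.1]
opening: 0.0341
```

```bash
python3 - <<'E'
from h import *
to(.4934,.2378,.2346,-174)
c,o,im=shot("wrist","w7.png");shot("scene","c6.png")
print([(ce.round(0),a,fitcyl(c,ce,.139,.151,.0095)) for ce,a in blues(im)])
E
```

```text
t 12.22 pos [ 0.5563 -0.0169  0.2358] rot [-1.7984e+02  9.0000e-02 -1.2150e+02] open 0.0341 f [ 0.7 -0.1  0.1]
tool shift units [-3.072  3.111  0.016]
turn units [-0.018  0.027  8.75 ] shift after turn [0.598 4.331 0.019]
[(array([11., 75.]), np.int32(1177), (array([ 0.69294729, -0.20397647]), 1056.4229588957312)), (array([313., 197.]), np.int32(550), (array([ 0.55819844, -0.01687435]), 553.4138324952219)), (array([518., 309.]), np.int32(341), (array([0.46091551, 0.16104277]), 606.2805863940157))]
```

View pics/w7.png

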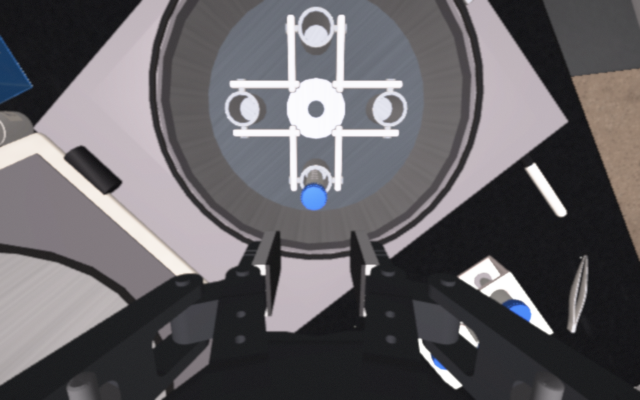

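Emit:
{"op": "arm_command", "data": {
  "motion": [
    [0.45, [0, 0, 0], [0, 0, 0.9]],
    [0.45, [0, 0, 0], [0, 0, 1]],
    [0.45, [0, 0, 0], [0, 0, 1]],
    [0.45, [0, 0, 0], [0, 0, 1]],
    [0.45, [0, 0, 0], [0, 0, 1]],
    [0.45, [0, 0, 0], [0, 0, 1]],
    [0.45, [0, 0, 0], [0, 0, 1]],
    [0.45, [0, 0, 0], [0, 0, 1]],
    [0.45, [0, 0, 0], [0, 0, 0.85]],
    [0.45, [0, 0, 0], [0, 0, 0]]
  ]
}}

```text
time: 13.58
ee_pos: [0.5553, -0.0168, 0.2328]
tcp_rot: [180.0, -0.1, -174.0]
wrist_force: [-0.2, -0.3, 0.9]
opening: 0.0384
```

Emit:
{"op": "arm_command", "data": {
  "motion": [
    [0.45, [0.05, 0.33, 0], [0, 0, 0]],
    [0.45, [0.1, 0.7, 0], [0, 0, 0]],
    [0.45, [0.1, 0.7, 0], [0, 0, 0]],
    [0.45, [0.1, 0.7, 0], [0, 0, 0]],
    [0.45, [0.1, 0.7, 0], [0, 0, 0]],
    [0.45, [0.1, 0.7, 0], [0, 0, 0]],
    [0.45, [0.05, 0.5, 0], [0, 0, 0]],
    [0.45, [0, 0, 0], [0, 0, 0]],
    [0.45, [0, 0, 0], [0, 0, 0]]
  ]
}}

```text
time: 14.7
ee_pos: [0.4923, 0.2378, 0.2336]
tcp_rot: [-180.0, -0.0, -173.9]
wrist_force: [1.1, 0.3, -0.2]
opening: 0.0385
```

```bash
python3 - <<'E'
from h import *
to(.4936,.2376,.077,-174)
c,o,im=shot("wrist","w8.png")
for ce,a in blues(im):
    sl=fitcyl(c,ce,.09,.102,.0095);st=fitcyl(c,ce,.07,.082,.0155)
    b=sl if abs(sl[1]-a)<abs(st[1]-a) else st
    print(ce.round(1),a,"slim" if b is sl else "stout",b[0].round(4),round(b[1]))
E
```

```text
t 14.7 pos [0.4923 0.2378 0.2336] rot [-1.7999e+02 -1.0000e-02 -1.7392e+02] open 0.0385 f [ 1.1  0.3 -0.2]
tool shift units [-0.022 -0.005  2.61 ]
turn units [-0.002 -0.002  0.013] shift after turn [-0.022 -0.006  2.61 ]
[313.9 131.5] 786 stout [0.4479 0.2331] 893
[314.8 183.7] 332 slim [0.4935 0.2388] 385
[315.9 223.9] 739 stout [0.5403 0.2447] 799
```

View pics/w8.png

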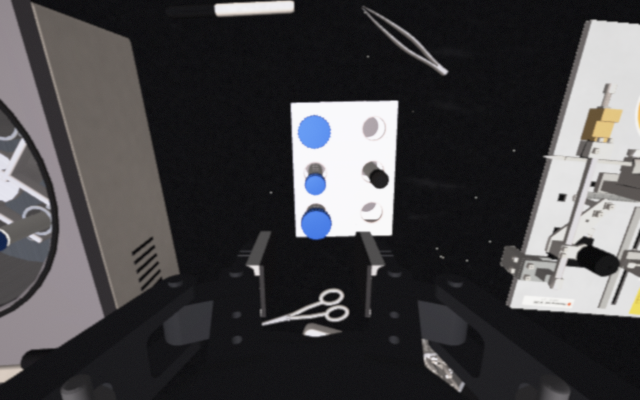

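Emit:
{"op": "arm_command", "data": {
  "motion": [
    [0.45, [-0.02, 0, 0.4], [0, 0, 0]],
    [0.45, [0, 0, 0.5], [0, 0, 0]],
    [0.45, [0, 0, 0.5], [0, 0, 0]],
    [0.45, [0, 0, 0.5], [0, 0, 0]],
    [0.45, [0, 0, 0.3], [0, 0, 0]],
    [0.45, [0, 0, 0.25], [0, 0, 0]],
    [0.45, [0, 0, 0.15], [0, 0, 0]],
    [0.45, [0, 0, 0], [0, 0, 0]],
    [0, [0, 0, 0], [0, 0, 0]],
    [0, [0, 0, 0], [0, 0, 0]],
    [0, [0, 0, 0], [0, 0, 0]],
    [0, [0, 0, 0], [0, 0, 0]]
  ]
}}

```text
time: 16.25
ee_pos: [0.4943, 0.2381, 0.0785]
tcp_rot: [180.0, 0.1, -174.0]
wrist_force: [-0.1, -0.1, 5.8]
opening: 0.0173
```

Emit:
{"op": "arm_command", "data": {
  "motion": [
    [0, [0, 0, -0.1], [0, 0, 0]],
    [0, [0, 0, -0.4], [0, 0, 0]],
    [0, [0, 0, -0.6], [0, 0, 0]],
    [0, [0, 0, -0.6], [0, 0, 0]],
    [0, [0, 0, -0.6], [0, 0, 0]],
    [0, [0, 0, -0.5], [0, 0, 0]],
    [0, [0, 0, -0.2], [0, 0, 0]],
    [0, [0, 0, 0], [0, 0, 0]]
  ]
}}

```text
time: 17.25
ee_pos: [0.494, 0.2379, 0.2577]
tcp_rot: [180.0, 0.0, -174.0]
wrist_force: [-0.6, 0.7, -0.4]
opening: 0.0178
```

```bash
python3 - <<'E'
from h import *
to(.489,-.1256,.257,-121.5)
c,o,im=shot("side","s9.png")
cv2.imwrite("pics/s9c.png",cv2.resize(im[100:400,160:440],None,fx=2,fy=2))
E
```

```text
t 17.25 pos [0.494  0.2379 0.2577] rot [ 1.7999e+02  2.0000e-02 -1.7400e+02] open 0.0178 f [-0.6  0.7 -0.4]
tool shift units [ 0.716 -6.017  0.01 ]
turn units [-0.00e+00  4.00e-03 -8.75e+00] shift after turn [ 5.21  -3.095  0.011]
```

View pics/s9c.png

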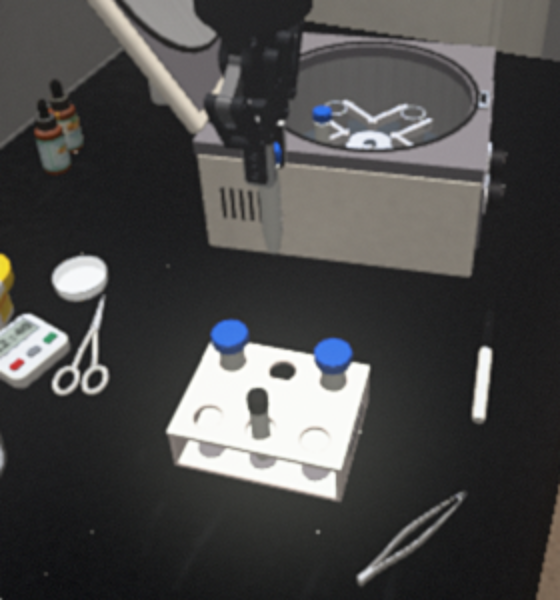

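Emit:
{"op": "arm_command", "data": {
  "motion": [
    [0, [0, 0, 0], [0, 0, -0.9]],
    [0, [0, 0, 0], [0, 0, -1]],
    [0, [0, 0, 0], [0, 0, -1]],
    [0, [0, 0, 0], [0, 0, -1]],
    [0, [0, 0, 0], [0, 0, -1]],
    [0, [0, 0, 0], [0, 0, -1]],
    [0, [0, 0, 0], [0, 0, -1]],
    [0, [0, 0, 0], [0, 0, -1]],
    [0, [0, 0, 0], [0, 0, -0.85]],
    [0, [0, 0, 0], [0, 0, 0]]
  ]
}}

```text
time: 18.55
ee_pos: [0.4934, 0.2377, 0.2562]
tcp_rot: [179.9, -0.1, -121.5]
wrist_force: [0.5, -0.6, -0.2]
opening: 0.0173
```

Emit:
{"op": "arm_command", "data": {
  "motion": [
    [0, [0.3, -0.18, 0], [0, 0, 0]],
    [0, [0.6, -0.36, 0], [0, 0, 0]],
    [0, [0.6, -0.36, 0], [0, 0, 0]],
    [0, [0.6, -0.36, 0], [0, 0, 0]],
    [0, [0.6, -0.36, 0], [0, 0, 0]],
    [0, [0.6, -0.36, 0], [0, 0, 0]],
    [0, [0.6, -0.36, 0], [0, 0, 0]],
    [0, [0.6, -0.36, 0], [0, 0, 0]],
    [0, [0.5, -0.27, 0], [0, 0, 0]],
    [0, [0.21, -0.12, 0], [0, 0, 0]],
    [0, [0, 0, 0], [0, 0, 0]],
    [0, [0, 0, 0], [0, 0, 0]]
  ]
}}

```text
time: 20.05
ee_pos: [0.4885, -0.1249, 0.2577]
tcp_rot: [180.0, 0.0, -121.5]
wrist_force: [-0.2, -0.9, -0.7]
opening: 0.0178
```

```bash
python3 - <<'E'
from h import *
to(.489,-.1256,.1275,-121.5)
c,o,im=shot("wrist","w10.png");z=o["ee_pos"][2]
print([(ce.round(0),a,fitcyl(c,ce,z+.0115,z+.0235,.0095)[0].round(4)) for ce,a in blues(im)])
c,o,im=shot("scene","c10.png")
cv2.imwrite("pics/c10c.png",cv2.resize(im[30:330,200:520],None,fx=2,fy=2))
E
```

```text
t 20.05 pos [ 0.4885 -0.1249  0.2577] rot [ 1.7999e+02  1.0000e-02 -1.2149e+02] open 0.0178 f [-0.2 -0.9 -0.7]
tool shift units [ 0.007 -0.014  2.17 ]
turn units [0.001 0.002 0.002] shift after turn [ 0.006 -0.013  2.17 ]
[(array([ 28., 161.]), np.int32(2681), array([ 0.5637, -0.2233])), (array([315., 262.]), np.int32(1782), array([ 0.4887, -0.1248])), (array([ 70., 271.]), np.int32(861), array([ 0.5839, -0.178 ])), (array([313., 320.]), np.int32(395), array([ 0.5051, -0.1001]))]
```

View pics/w10.png

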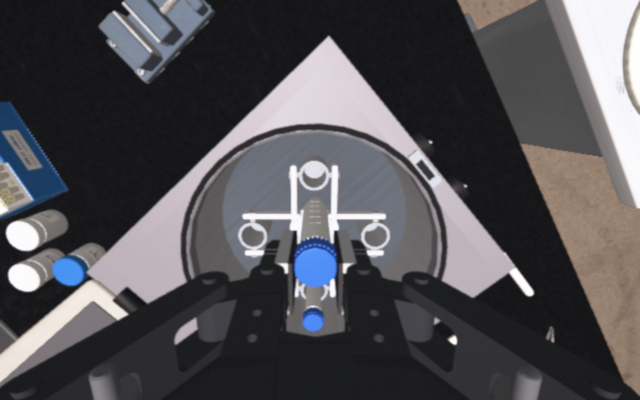

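View pics/c10c.png

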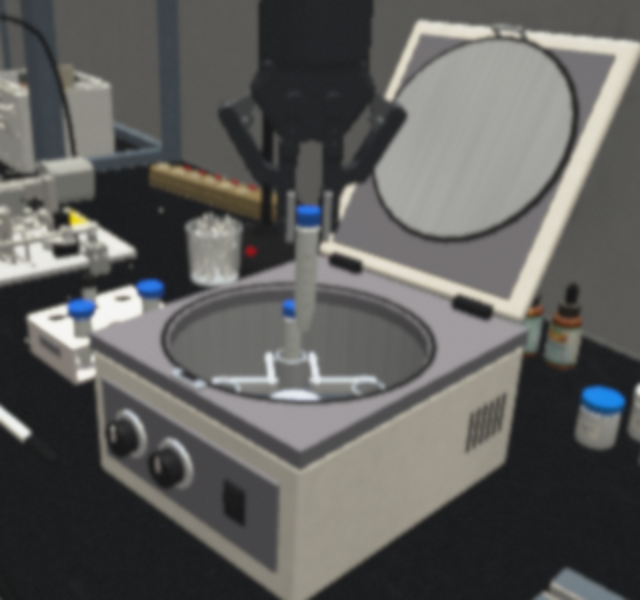

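```bash
python3 - <<'E'
from h import *
c=viewer.calibration("wrist")
im=cv2.imread("pics/w10.png")
for p in [(315,175),(253,236),(377,236)]: print(p,ray(c,*p,.099).round(4))
cv2.imwrite("pics/w10c.png",cv2.resize(im[140:280,220:410],None,fx=4,fy=4,interpolation=cv2.INTER_CUBIC))
E
```

```text
(315, 175) [ 0.488  -0.1262  0.099 ]
(253, 236) [ 0.5769 -0.1047  0.099 ]
(377, 236) [ 0.4668 -0.0373  0.099 ]
```

View pics/w10c.png

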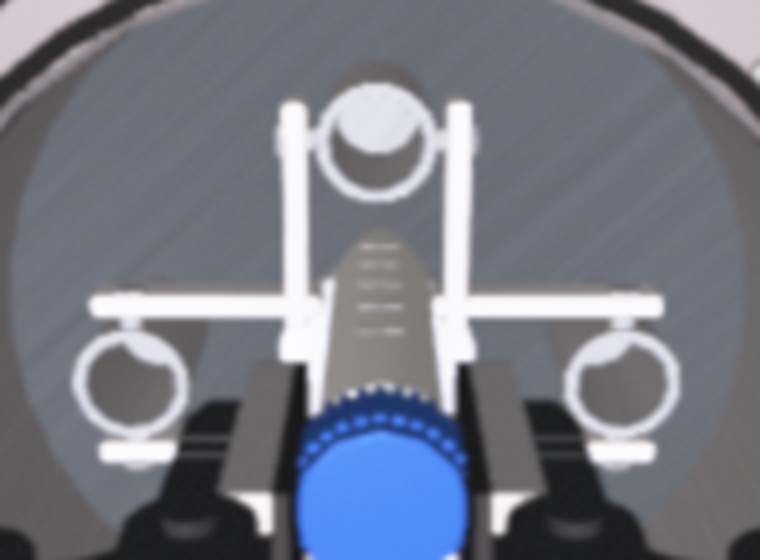

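Emit:
{"op": "arm_command", "data": {
  "motion": [
    [0, [0, -0.01, 0.2], [0, 0, 0]],
    [0, [0, 0, 0.3], [0, 0, 0]],
    [0, [0, 0, 0.3], [0, 0, 0]],
    [0, [0, 0, 0.25], [0, 0, 0]],
    [0, [0, 0, 0.25], [0, 0, 0]],
    [0, [0, 0, 0.25], [0, 0, 0]],
    [0, [0, 0, 0.2], [0, 0, 0]],
    [0, [0, 0, 0.2], [0, 0, 0]],
    [0, [0, 0, 0.1], [0, 0, 0]],
    [0, [0, 0, 0.08], [0, 0, 0]],
    [0, [0, 0, 0.02], [0, 0, 0]],
    [0, [0, 0, 0], [0, 0, 0]]
  ]
}}

```text
time: 21.65
ee_pos: [0.4892, -0.1259, 0.1289]
tcp_rot: [-180.0, 0.0, -121.5]
wrist_force: [0.0, -0.0, 0.2]
opening: 0.0176
```

Emit:
{"op": "arm_command", "data": {
  "motion": [
    [0, [0, 0, 0.02], [0, 0, 0]],
    [0, [0, 0, 0.01], [0, 0, 0]],
    [0, [0, 0, 0], [0, 0, 0]]
  ]
}}

```text
time: 22.02
ee_pos: [0.4894, -0.1259, 0.1274]
tcp_rot: [-179.9, 0.0, -121.5]
wrist_force: [-0.8, 0.3, 4.2]
opening: 0.0177
```

Emit:
{"op": "arm_command", "data": {
  "motion": [
    [0.4, [0, 0, 0], [0, 0, 0]],
    [0.4, [0, 0, 0], [0, 0, 0]],
    [0.4, [0, 0, 0], [0, 0, 0]],
    [0.4, [0, 0, -0.1], [0, 0, 0]],
    [0.4, [0, 0, -0.2], [0, 0, 0]],
    [0.4, [0, 0, -0.4], [0, 0, 0]],
    [0.4, [0, 0, -0.4], [0, 0, 0]],
    [0.4, [0, 0, -0.4], [0, 0, 0]],
    [0.4, [0, 0, -0.3], [0, 0, 0]],
    [0.4, [0, 0, 0], [0, 0, 0]]
  ]
}}

```text
time: 23.28
ee_pos: [0.4897, -0.126, 0.2369]
tcp_rot: [-179.8, 0.1, -121.5]
wrist_force: [-0.1, 0.3, 0.2]
opening: 0.0338
```

```bash
python3 - <<'E'
from h import *
to(.4476,.2325,.237,-174)
c,o,im=shot("wrist","w11.png")
print([(ce.round(0),a,fitcyl(c,ce,.139,.151,.0095)) for ce,a in blues(im)])
E
```

```text
t 23.27 pos [ 0.4897 -0.126   0.2369] rot [-1.7983e+02  5.0000e-02 -1.2150e+02] open 0.0338 f [-0.1  0.3  0.2]
tool shift units [-4.728  3.721 -0.009]
turn units [-0.022  0.021  8.75 ] shift after turn [ 7.400e-02  6.016e+00 -2.000e-03]
[(array([ 24., 174.]), np.int32(2238), (array([ 0.67229441, -0.25693072]), 835.7873034129079)), (array([316., 195.]), np.int32(551), (array([ 0.4897659 , -0.12587094]), 548.5519313171972)), (array([ 59., 279.]), np.int32(916), (array([ 0.71356607, -0.17650558]), 663.2036745251389)), (array([315., 330.]), np.int32(271), (array([ 0.55557117, -0.02021126]), 504.87351158168167))]
```

View pics/w11.png

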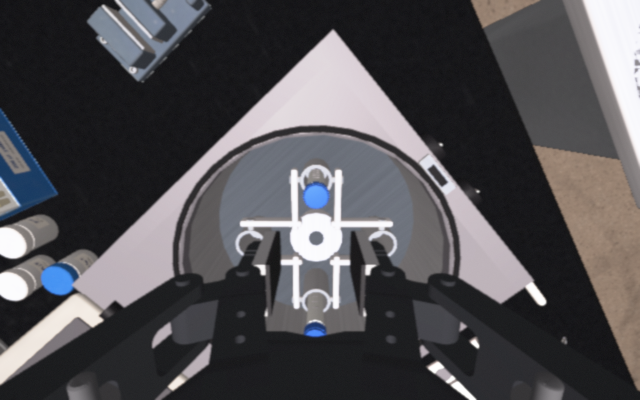

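Emit:
{"op": "arm_command", "data": {
  "motion": [
    [0.55, [0, 0, 0], [0, 0, 0.9]],
    [0.55, [0, 0, 0], [0, 0, 1]],
    [0.55, [0, 0, 0], [0, 0, 1]],
    [0.55, [0, 0, 0], [0, 0, 1]],
    [0.55, [0, 0, 0], [0, 0, 1]],
    [0.55, [0, 0, 0], [0, 0, 1]],
    [0.55, [0, 0, 0], [0, 0, 1]],
    [0.55, [0, 0, 0], [0, 0, 1]],
    [0.55, [0, 0, 0], [0, 0, 0.85]],
    [0.55, [0, 0, 0], [0, 0, 0]]
  ]
}}

```text
time: 24.58
ee_pos: [0.4888, -0.1258, 0.2341]
tcp_rot: [180.0, -0.1, -174.0]
wrist_force: [0.5, -0.6, 0.3]
opening: 0.0469
```

Emit:
{"op": "arm_command", "data": {
  "motion": [
    [0.55, [0.01, 0.35, 0], [0, 0, 0]],
    [0.55, [0.01, 0.7, 0], [0, 0, 0]],
    [0.55, [0.01, 0.7, 0], [0, 0, 0]],
    [0.55, [0.01, 0.7, 0], [0, 0, 0]],
    [0.55, [0.01, 0.7, 0], [0, 0, 0]],
    [0.55, [0.01, 0.7, 0], [0, 0, 0]],
    [0.55, [0.01, 0.7, 0], [0, 0, 0]],
    [0.55, [0, 0.7, 0], [0, 0, 0]],
    [0.55, [0, 0.5, 0], [0, 0, 0]],
    [0.55, [0, 0.25, 0], [0, 0, 0]],
    [0.55, [0, 0, 0], [0, 0, 0]],
    [0.55, [0, 0, 0], [0, 0, 0]]
  ]
}}

```text
time: 26.08
ee_pos: [0.4474, 0.2309, 0.2349]
tcp_rot: [-180.0, -0.0, -174.0]
wrist_force: [-0.2, 0.6, -0.3]
opening: 0.0469
```

```bash
python3 - <<'E'
from h import *
to(.4479,.2327,.0585,-174)
c,o,im=shot("wrist","w12.png")
print([(ce.round(0),a,fitcyl(c,ce,.07,.082,.0155)) for ce,a in blues(im)])
E
```

```text
t 26.07 pos [0.4474 0.2309 0.2349] rot [-179.98   -0.   -174.01] open 0.0469 f [-0.2  0.6 -0.3]
tool shift units [-0.011  0.03   2.939]
turn units [-0.003 -0.001 -0.002] shift after turn [-0.011  0.029  2.939]
[(array([316., 178.]), np.int32(731), (array([0.44798251, 0.23300293]), 836.5559977495577)), (array([318., 264.]), np.int32(709), (array([0.54101516, 0.24468913]), 754.0365484529175)), (array([ 10., 292.]), np.int32(508), (array([ 0.60950798, -0.08737114]), 898.5506164178641))]
```

Emit:
{"op": "arm_command", "data": {
  "motion": [
    [0.55, [-0.01, 0.03, 0.3], [0, 0, 0]],
    [0.55, [0, 0, 0.5], [0, 0, 0]],
    [0.55, [0, 0, 0.5], [0, 0, 0]],
    [0.55, [0, 0, 0.5], [0, 0, 0]],
    [0.55, [0, 0, 0.5], [0, 0, 0]],
    [0.55, [0, 0, 0.3], [0, 0, 0]],
    [0.55, [0, 0, 0.2], [0, 0, 0]],
    [0.55, [0, 0, 0.12], [0, 0, 0]],
    [0.55, [0, 0, 0], [0, 0, 0]],
    [0.55, [0, 0, 0], [0, 0, 0]]
  ]
}}

```text
time: 27.38
ee_pos: [0.4481, 0.2338, 0.0604]
tcp_rot: [180.0, 0.1, -174.0]
wrist_force: [0.5, 0.7, -0.2]
opening: 0.0468
```

```bash
python3 - <<'E'
from h import *
to(.4479,.2327,.0585,-174)
c,o,im=shot("wrist","w13.png")
E
```

```text
t 27.38 pos [0.4481 0.2338 0.0604] rot [ 1.7998e+02  6.0000e-02 -1.7399e+02] open 0.0468 f [ 0.5  0.7 -0.2]
tool shift units [ 0.005 -0.018  0.032]
turn units [0.004 0.01  0.001] shift after turn [ 0.005 -0.018  0.032]
```

View pics/w13.png

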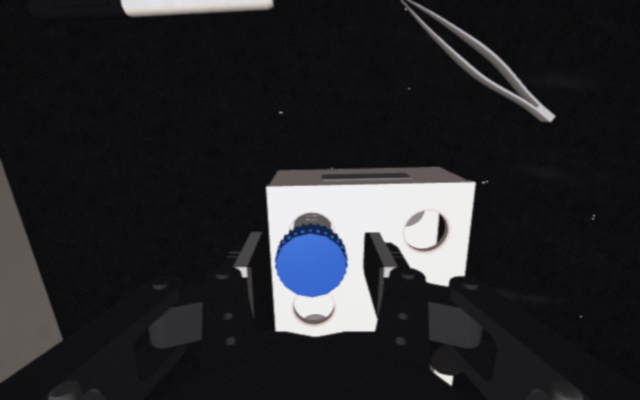

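The stout cap sits between the pads at (311,260). I close on it and lift.

Emit:
{"op": "arm_command", "data": {
  "motion": [
    [0.55, [0, -0.02, 0.02], [0, 0, 0]],
    [0, [0, 0, 0], [0, 0, 0]],
    [0, [0, 0, 0], [0, 0, 0]],
    [0, [0, 0, 0], [0, 0, 0]],
    [0, [0, 0, 0], [0, 0, 0]]
  ],
  "newtons": 30
}}

```text
time: 28.05
ee_pos: [0.4479, 0.2324, 0.0587]
tcp_rot: [180.0, 0.0, -174.0]
wrist_force: [-0.1, -0.7, 3.1]
opening: 0.0298
```

Emit:
{"op": "arm_command", "data": {
  "motion": [
    [0, [0, 0, -0.1], [0, 0, 0]],
    [0, [0, 0, -0.4], [0, 0, 0]],
    [0, [0, 0, -0.6], [0, 0, 0]],
    [0, [0, 0, -0.6], [0, 0, 0]],
    [0, [0, 0, -0.6], [0, 0, 0]],
    [0, [0, 0, -0.6], [0, 0, 0]],
    [0, [0, 0, -0.2], [0, 0, 0]],
    [0, [0, 0, 0], [0, 0, 0]]
  ]
}}

```text
time: 29.05
ee_pos: [0.448, 0.2325, 0.2445]
tcp_rot: [180.0, 0.0, -174.0]
wrist_force: [0.6, 0.5, -0.4]
opening: 0.0301
```

```bash
python3 - <<'E'
from h import *
to(.4672,-.0375,.244,148.5)
c,o,im=shot("side","s14.png")
cv2.imwrite("pics/s14c.png",cv2.resize(im[100:400,160:440],None,fx=2,fy=2))
E
```

```text
t 29.05 pos [0.448  0.2325 0.2445] rot [ 1.7999e+02  3.0000e-02 -1.7400e+02] open 0.0301 f [ 0.6  0.5 -0.4]
tool shift units [ 0.153 -4.509  0.007]
turn units [4.00e-03 3.00e-03 6.25e+00] shift after turn [-2.624 -3.67   0.008]
```

View pics/s14c.png

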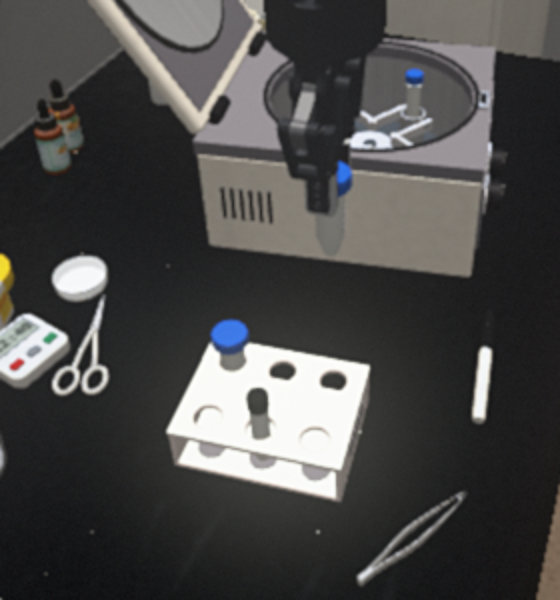

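Emit:
{"op": "arm_command", "data": {
  "motion": [
    [0, [0, 0, 0], [0, 0, 0.85]],
    [0, [0, 0, 0], [0, 0, 1]],
    [0, [0, 0, 0], [0, 0, 1]],
    [0, [0, 0, 0], [0, 0, 1]],
    [0, [0, 0, 0], [0, 0, 1]],
    [0, [0, 0, 0], [0, 0, 0.8]],
    [0, [0, 0, 0], [0, 0, 0.6]],
    [0, [0, 0, 0], [0, 0, 0]]
  ]
}}

```text
time: 30.1
ee_pos: [0.4474, 0.2322, 0.2429]
tcp_rot: [-179.9, -0.1, 148.5]
wrist_force: [-0.1, 0.4, 0.6]
opening: 0.0299
```

Emit:
{"op": "arm_command", "data": {
  "motion": [
    [0, [-0.2, -0.28, 0], [0, 0, 0]],
    [0, [-0.4, -0.56, 0], [0, 0, 0]],
    [0, [-0.4, -0.56, 0], [0, 0, 0]],
    [0, [-0.4, -0.56, 0], [0, 0, 0]],
    [0, [-0.4, -0.56, 0], [0, 0, 0]],
    [0, [-0.4, -0.56, 0], [0, 0, 0]],
    [0, [-0.3, -0.42, 0], [0, 0, 0]],
    [0, [-0.12, -0.17, 0], [0, 0, 0]],
    [0, [0, 0, 0], [0, 0, 0]],
    [0, [0, 0, 0], [0, 0, 0]]
  ]
}}

```text
time: 31.35
ee_pos: [0.4667, -0.0367, 0.2443]
tcp_rot: [180.0, -0.0, 148.6]
wrist_force: [0.0, -0.4, -0.9]
opening: 0.0296
```

```bash
python3 - <<'E'
from h import *
to(.4674,-.0376,.1075,148.5)
c,o,im=shot("wrist","w15.png");z=o["ee_pos"][2]
print([(ce.round(0),a,fitcyl(c,ce,z+.0115,z+.0235,.0155)) for ce,a in blues(im)])
print(proj(c,[.4674,-.0376,.099]),proj(c,[.577,-.105,.099]))
E
```

```text
t 31.35 pos [ 0.4667 -0.0367  0.2443] rot [ 1.8000e+02 -3.0000e-02  1.4856e+02] open 0.0296 f [ 0.  -0.4 -0.9]
tool shift units [-0.018 -0.007  2.28 ]
turn units [ 0.    -0.004  0.01 ] shift after turn [-0.017 -0.007  2.28 ]
[(array([609.,  89.]), np.int32(1190), (array([0.46293403, 0.09719783]), 7872.429820205318)), (array([315., 263.]), np.int32(4282), (array([ 0.46688763, -0.03509967]), 4399.497607556405)), (array([234., 266.]), np.int32(254), (array([ 0.44938963, -0.06604694]), 4503.039400168229)), (array([393., 265.]), np.int32(152), (array([ 0.48546121, -0.00638894]), 4501.432022127556))]
[313.04394266 182.2601138 ] [313.0810999  300.81268048]
```

View pics/w15.png

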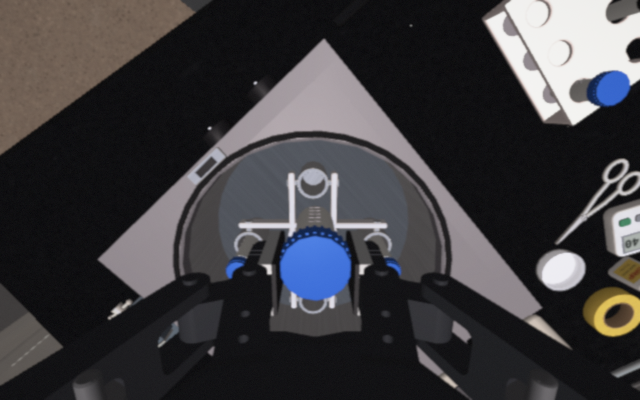

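```bash
python3 - <<'E'
from h import *
c=viewer.calibration("wrist")
im=cv2.imread("pics/w15.png")
cv2.imwrite("pics/w15c.png",cv2.resize(im[150:290,220:410],None,fx=4,fy=4,interpolation=cv2.INTER_CUBIC))
a=[(*proj(c,[.4674+.0145*np.cos(t),-.0376+.0145*np.sin(t),.099]),) for t in np.linspace(0,6.28,5)]
print(((np.array(a)-[220,150])*4).round(0))
E
```

```text
[[403. 179.]
 [424.  98.]
 [339.  78.]
 [320. 160.]
 [403. 179.]]
```

View pics/w15c.png

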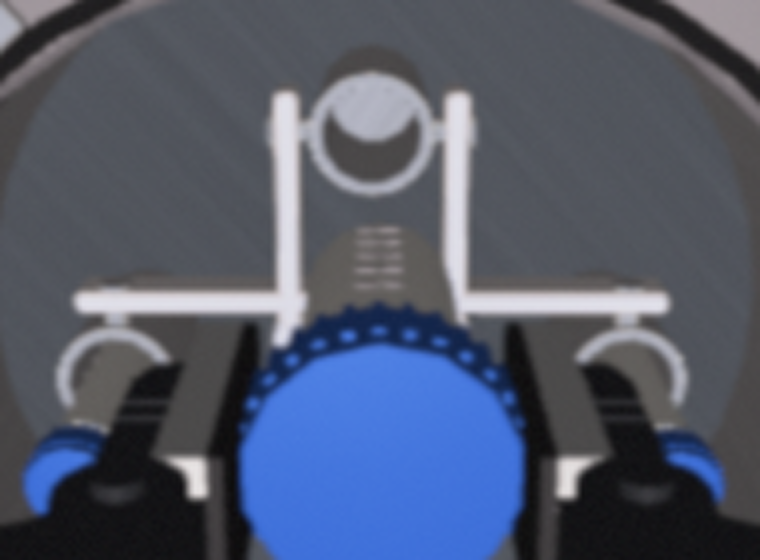

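```bash
python3 - <<'E'
from h import *
c=viewer.calibration("wrist");o=bot.get_obs()
p=o["ee_pos"]
for dz in (.0235,.019,0,-.0525): print(dz,proj(c,p+[0,0,dz]).round(1))
print(c["cx"])
E
```

```text
0.0235 [311.7 270.7]
0.019 [311.8 265.6]
0 [312.2 247. ]
-0.0525 [312.9 212.9]
315.01147821477093
```

Emit:
{"op": "arm_command", "data": {
  "motion": [
    [0, [-0.025, -0.015, 0.2], [0, 0, 0]],
    [0, [0, 0, 0.3], [0, 0, 0]],
    [0, [0, 0, 0.3], [0, 0, 0]],
    [0, [0, 0, 0.3], [0, 0, 0]],
    [0, [0, 0, 0.25], [0, 0, 0]],
    [0, [0, 0, 0.15], [0, 0, 0]],
    [0, [0, 0, 0.1], [0, 0, 0]],
    [0, [0, 0, 0], [0, 0, 0]],
    [0, [0, 0, 0], [0, 0, 0]]
  ]
}}

```text
time: 32.52
ee_pos: [0.4679, -0.0391, 0.149]
tcp_rot: [180.0, 0.0, 148.5]
wrist_force: [0.2, 0.7, -0.9]
opening: 0.0299
```

```bash
python3 - <<'E'
from h import *
to(.4678,-.0379,.1075,148.5)
c,o,im=shot("wrist","w16.png")
cv2.imwrite("pics/w16c.png",cv2.resize(im[100:310,180:460],None,fx=2.8,fy=2.8,interpolation=cv2.INTER_CUBIC))
E
```

```text
t 32.52 pos [ 0.4679 -0.0391  0.149 ] rot [1.7998e+02 4.0000e-02 1.4850e+02] open 0.0299 f [ 0.2  0.7 -0.9]
tool shift units [0.011 0.016 0.692]
turn units [0.003 0.007 0.   ] shift after turn [0.011 0.016 0.692]
```

View pics/w16c.png

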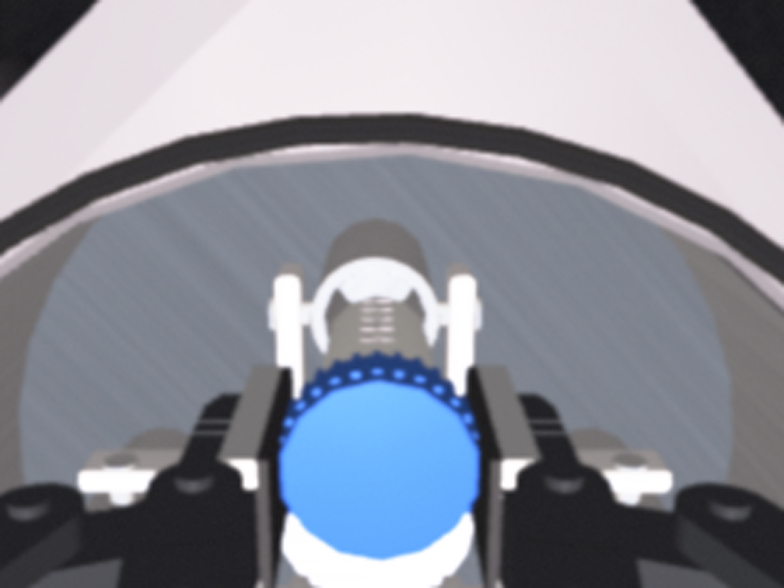

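Emit:
{"op": "arm_command", "data": {
  "motion": [
    [0, [0.006, 0, 0.06], [0, 0, 0]],
    [0, [0, 0, 0.08], [0, 0, 0]],
    [0, [0, 0, 0.08], [0, 0, 0]],
    [0, [0, 0, 0], [0, 0, 0]]
  ]
}}

```text
time: 33.08
ee_pos: [0.467, -0.0388, 0.1347]
tcp_rot: [-180.0, -0.0, 148.5]
wrist_force: [0.8, 0.1, 0.2]
opening: 0.0295
```

Emit:
{"op": "arm_command", "data": {
  "motion": [
    [0, [0, 0, 0.08], [0, 0, 0]],
    [0, [0, 0, 0.08], [0, 0, 0]],
    [0, [0, 0, 0.08], [0, 0, 0]],
    [0, [0, 0, 0], [0, 0, 0]]
  ]
}}

```text
time: 33.58
ee_pos: [0.4671, -0.0388, 0.1204]
tcp_rot: [-180.0, -0.0, 148.5]
wrist_force: [0.3, -1.0, -0.4]
opening: 0.0297
```

Emit:
{"op": "arm_command", "data": {
  "motion": [
    [0, [0, 0, 0.08], [0, 0, 0]],
    [0, [0, 0, 0.08], [0, 0, 0]],
    [0, [0, 0, 0.02], [0, 0, 0]],
    [0, [0, 0, 0], [0, 0, 0]]
  ]
}}

```text
time: 34.08
ee_pos: [0.4672, -0.0388, 0.1099]
tcp_rot: [-180.0, -0.0, 148.5]
wrist_force: [0.9, -2.5, -1.1]
opening: 0.0299
```

Emit:
{"op": "arm_command", "data": {
  "motion": [
    [0, [0, 0, 0.02], [0, 0, 0]],
    [0, [0, 0, 0.02], [0, 0, 0]],
    [0, [0, 0, 0], [0, 0, 0]]
  ]
}}

```text
time: 34.45
ee_pos: [0.4674, -0.0389, 0.1077]
tcp_rot: [180.0, 0.0, 148.5]
wrist_force: [1.5, -1.3, 0.9]
opening: 0.0298
```

```bash
python3 - <<'E'
from h import *
to(.4678,-.0379,.1075,148.5)
c,o,im=shot("wrist","w17.png")
E
```

```text
t 34.45 pos [ 0.4674 -0.0389  0.1077] rot [1.7999e+02 1.0000e-02 1.4850e+02] open 0.0298 f [ 1.5 -1.3  0.9]
tool shift units [0.002 0.017 0.004]
turn units [ 0.001  0.002 -0.   ] shift after turn [0.002 0.017 0.004]
```

View pics/w17.png

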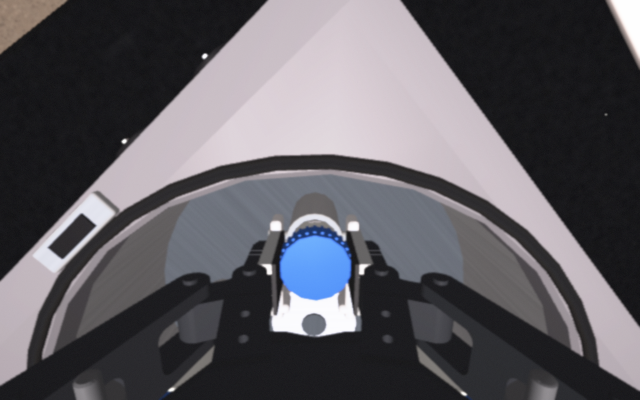

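Emit:
{"op": "arm_command", "data": {
  "motion": [
    [0, [0, 0, 0.015], [0, 0, 0]],
    [0, [0, 0, 0], [0, 0, 0]]
  ]
}}

```text
time: 34.75
ee_pos: [0.4677, -0.0388, 0.1075]
tcp_rot: [180.0, 0.1, 148.5]
wrist_force: [1.0, -0.8, 6.5]
opening: 0.0302
```

Emit:
{"op": "arm_command", "data": {
  "motion": [
    [0.5, [0, 0, 0], [0, 0, 0]],
    [0.5, [0, 0, 0], [0, 0, 0]],
    [0.5, [0, 0, 0], [0, 0, 0]],
    [0.5, [0, 0, -0.1], [0, 0, 0]],
    [0.5, [0, 0, -0.3], [0, 0, 0]],
    [0.5, [0, 0, -0.4], [0, 0, 0]],
    [0.5, [0, 0, -0.5], [0, 0, 0]],
    [0.5, [0, 0, -0.5], [0, 0, 0]],
    [0.5, [0, 0, -0.3], [0, 0, 0]],
    [0.5, [0, 0, 0], [0, 0, 0]]
  ]
}}

```text
time: 36.0
ee_pos: [0.468, -0.0389, 0.2351]
tcp_rot: [179.9, 0.2, 148.5]
wrist_force: [0.1, -1.1, -0.1]
opening: 0.0427
```

```bash
python3 - <<'E'
from h import *
to(.5404,.2438,.235,-174)
c,o,im=shot("wrist","w18.png")
print([(ce.round(0),a,fitcyl(c,ce,.119,.131,.0155)) for ce,a in blues(im)])
E
```

```text
t 36.0 pos [ 0.468  -0.0389  0.2351] rot [1.7991e+02 1.7000e-01 1.4850e+02] open 0.0427 f [ 0.1 -1.1 -0.1]
tool shift units [1.433e+00 4.648e+00 4.000e-03]
turn units [ 4.00e-03  3.30e-02 -6.25e+00] shift after turn [-1.693e+00  4.560e+00  1.000e-03]
[(array([619.,  85.]), np.int32(1274), (array([0.51959623, 0.20442036]), 1967.1040101868566)), (array([314., 191.]), np.int32(1123), (array([ 0.46897898, -0.03850847]), 1174.3565880248789))]
```

View pics/w18.png

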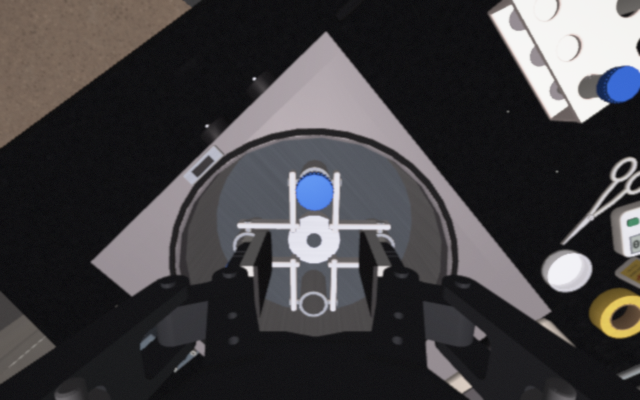

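Emit:
{"op": "arm_command", "data": {
  "motion": [
    [0.55, [0, 0, 0], [0, 0, -0.85]],
    [0.55, [0, 0, 0], [0, 0, -1]],
    [0.55, [0, 0, 0], [0, 0, -1]],
    [0.55, [0, 0, 0], [0, 0, -1]],
    [0.55, [0, 0, 0], [0, 0, -1]],
    [0.55, [0, 0, 0], [0, 0, -0.8]],
    [0.55, [0, 0, 0], [0, 0, -0.6]],
    [0.55, [0, 0, 0], [0, 0, 0]]
  ]
}}

```text
time: 37.05
ee_pos: [0.467, -0.0388, 0.232]
tcp_rot: [180.0, -0.1, -174.0]
wrist_force: [-0.5, -0.0, -0.9]
opening: 0.0471
```

Emit:
{"op": "arm_command", "data": {
  "motion": [
    [0.55, [-0.12, 0.32, 0], [0, 0, 0]],
    [0.55, [-0.25, 0.66, 0], [0, 0, 0]],
    [0.55, [-0.25, 0.66, 0], [0, 0, 0]],
    [0.55, [-0.25, 0.66, 0], [0, 0, 0]],
    [0.55, [-0.25, 0.66, 0], [0, 0, 0]],
    [0.55, [-0.25, 0.66, 0], [0, 0, 0]],
    [0.55, [-0.2, 0.6, 0], [0, 0, 0]],
    [0.55, [-0.12, 0.34, 0], [0, 0, 0]],
    [0.55, [0, 0, 0], [0, 0, 0]],
    [0.55, [0, 0, 0], [0, 0, 0]]
  ]
}}

```text
time: 38.3
ee_pos: [0.5394, 0.2431, 0.2328]
tcp_rot: [-180.0, -0.0, -174.0]
wrist_force: [-0.0, -1.1, 0.1]
opening: 0.047
```

```bash
python3 - <<'E'
from h import *
to(.5401,.2440,.0585,-174)
c,o,im=shot("wrist","w19.png")
print([(ce.round(0),a,fitcyl(c,ce,.07,.082,.0155)) for ce,a in blues(im)])
E
```

```text
t 38.3 pos [0.5394 0.2431 0.2328] rot [-1.7998e+02 -2.0000e-02 -1.7405e+02] open 0.047 f [-0.  -1.1  0.1]
tool shift units [-0.014  0.016  2.904]
turn units [-0.004 -0.003 -0.008] shift after turn [-0.013  0.015  2.904]
[(array([316., 178.]), np.int32(747), (array([0.53929531, 0.24464519]), 848.443968257634))]
```

Emit:
{"op": "arm_command", "data": {
  "motion": [
    [0.55, [0, 0.01, 0.3], [0, 0, 0]],
    [0.55, [0, 0, 0.5], [0, 0, 0]],
    [0.55, [0, 0, 0.5], [0, 0, 0]],
    [0.55, [0, 0, 0.5], [0, 0, 0]],
    [0.55, [0, 0, 0.5], [0, 0, 0]],
    [0.55, [0, 0, 0.3], [0, 0, 0]],
    [0.55, [0, 0, 0.2], [0, 0, 0]],
    [0.55, [0, 0, 0.1], [0, 0, 0]],
    [0.55, [0, 0, 0], [0, 0, 0]],
    [0.55, [0, 0, 0], [0, 0, 0]]
  ]
}}

```text
time: 39.6
ee_pos: [0.5399, 0.2447, 0.0596]
tcp_rot: [180.0, 0.1, -174.0]
wrist_force: [-0.1, 0.3, 0.3]
opening: 0.0464
```

```bash
python3 - <<'E'
from h import *
to(.5400,.2440,.0585,-174)
c,o,im=shot("wrist","w20.png")
E
```

```text
t 39.6 pos [0.5399 0.2447 0.0596] rot [ 1.7998e+02  7.0000e-02 -1.7400e+02] open 0.0464 f [-0.1  0.3  0.3]
tool shift units [-0.001 -0.011  0.019]
turn units [0.004 0.011 0.   ] shift after turn [-0.001 -0.011  0.019]
```

View pics/w20.png

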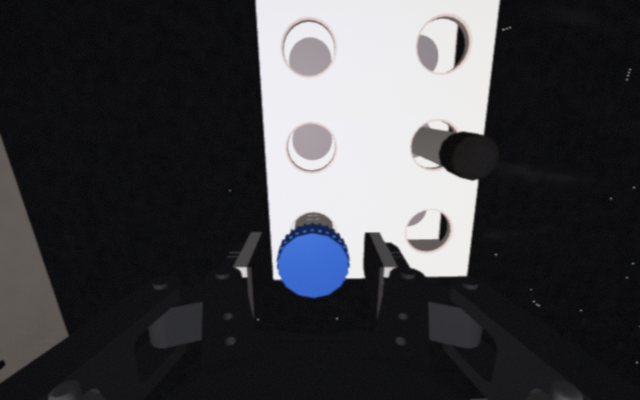

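The stout 2 cap is centred at (313,261), and the stoppered tube stands undisturbed at (468,155). I close on the cap and lift.

Emit:
{"op": "arm_command", "data": {
  "motion": [
    [0.55, [0, -0.01, 0.01], [0, 0, 0]],
    [0, [0, 0, 0], [0, 0, 0]],
    [0, [0, 0, 0], [0, 0, 0]],
    [0, [0, 0, 0], [0, 0, 0]],
    [0, [0, 0, 0], [0, 0, 0]]
  ],
  "newtons": 30
}}

```text
time: 40.28
ee_pos: [0.5397, 0.2439, 0.0584]
tcp_rot: [180.0, 0.0, -174.0]
wrist_force: [0.2, -0.9, 3.7]
opening: 0.0295
```

Emit:
{"op": "arm_command", "data": {
  "motion": [
    [0, [0, 0, -0.1], [0, 0, 0]],
    [0, [0, 0, -0.4], [0, 0, 0]],
    [0, [0, 0, -0.6], [0, 0, 0]],
    [0, [0, 0, -0.6], [0, 0, 0]],
    [0, [0, 0, -0.6], [0, 0, 0]],
    [0, [0, 0, -0.6], [0, 0, 0]],
    [0, [0, 0, -0.2], [0, 0, 0]],
    [0, [0, 0, 0], [0, 0, 0]]
  ]
}}

```text
time: 41.28
ee_pos: [0.5398, 0.244, 0.2441]
tcp_rot: [180.0, 0.0, -174.0]
wrist_force: [0.7, 0.3, -1.6]
opening: 0.0295
```

Emit:
{"op": "arm_command", "data": {
  "motion": [
    [0, [0, 0, 0], [0, 0, 0.85]],
    [0, [0, 0, 0], [0, 0, 1]],
    [0, [0, 0, 0], [0, 0, 1]],
    [0, [0, 0, 0], [0, 0, 1]],
    [0, [0, 0, 0], [0, 0, 1]],
    [0, [0, 0, 0], [0, 0, 0.8]],
    [0, [0, 0, 0], [0, 0, 0.6]],
    [0, [0, 0, 0], [0, 0, 0]]
  ]
}}

```text
time: 42.28
ee_pos: [0.5391, 0.2437, 0.2423]
tcp_rot: [-179.9, -0.1, 148.5]
wrist_force: [0.7, 0.5, 0.3]
opening: 0.0299
```

```bash
python3 - <<'E'
from h import *
to(.5767,-.1051,.243,148.5)
E
```

```text
t 42.27 pos [0.5391 0.2437 0.2423] rot [-1.7988e+02 -8.0000e-02  1.4853e+02] open 0.0299 f [0.7 0.5 0.3]
tool shift units [-3.569 -4.631 -0.007]
turn units [-0.021 -0.014  0.004] shift after turn [-3.571 -4.629 -0.012]
```

Emit:
{"op": "arm_command", "data": {
  "motion": [
    [0, [-0.25, -0.32, 0], [0, 0, 0]],
    [0, [-0.5, -0.65, 0], [0, 0, 0]],
    [0, [-0.5, -0.65, 0], [0, 0, 0]],
    [0, [-0.5, -0.65, 0], [0, 0, 0]],
    [0, [-0.5, -0.65, 0], [0, 0, 0]],
    [0, [-0.5, -0.65, 0], [0, 0, 0]],
    [0, [-0.4, -0.52, 0], [0, 0, 0]],
    [0, [-0.3, -0.39, 0], [0, 0, 0]],
    [0, [-0.12, -0.15, 0], [0, 0, 0]],
    [0, [0, 0, 0], [0, 0, 0]],
    [0, [0, 0, 0], [0, 0, 0]]
  ]
}}

```text
time: 43.65
ee_pos: [0.577, -0.104, 0.244]
tcp_rot: [180.0, -0.0, 148.6]
wrist_force: [-0.7, 0.8, 0.3]
opening: 0.0299
```

```bash
python3 - <<'E'
from h import *
to(.5767,-.1051,.1075,148.5)
c,o,im=shot("wrist","w21.png")
p=o["ee_pos"]
print(proj(c,[.5767,-.1051,.099]).round(1),proj(c,p+[0,0,.0235]).round(1),proj(c,p+[0,0,-.0525]).round(1))
print([(ce.round(0),a,fitcyl(c,ce,p[2]+.0115,p[2]+.0235,.0155)) for ce,a in blues(im)])
c,o,im=shot("side","s21.png")
cv2.imwrite("pics/s21c.png",cv2.resize(im[0:230,160:440],None,fx=2.5,fy=2.5))
E
```

```text
t 43.65 pos [ 0.577 -0.104  0.244] rot [ 1.8000e+02 -2.0000e-02  1.4857e+02] open 0.0299 f [-0.7  0.8  0.3]
tool shift units [-0.007 -0.018  2.275]
turn units [ 0.001 -0.004  0.011] shift after turn [-0.006 -0.018  2.275]
[312.3 181.6] [311.7 270.7] [312.8 212.9]
[(array([313.,  24.]), np.int32(1568), (array([ 0.4967633 , -0.05419448]), 7161.8242868429625)), (array([226., 112.]), np.int32(639), (array([ 0.50498882, -0.09762737]), 5923.097808376129)), (array([399., 115.]), np.int32(632), (array([ 0.54007056, -0.04250277]), 5846.76011961652)), (array([315., 262.]), np.int32(4284), (array([ 0.57662316, -0.10210437]), 4406.976035534404))]
```

View pics/w21.png

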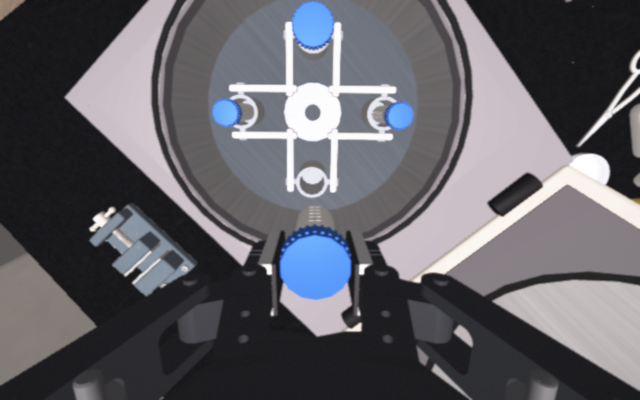

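View pics/s21c.png

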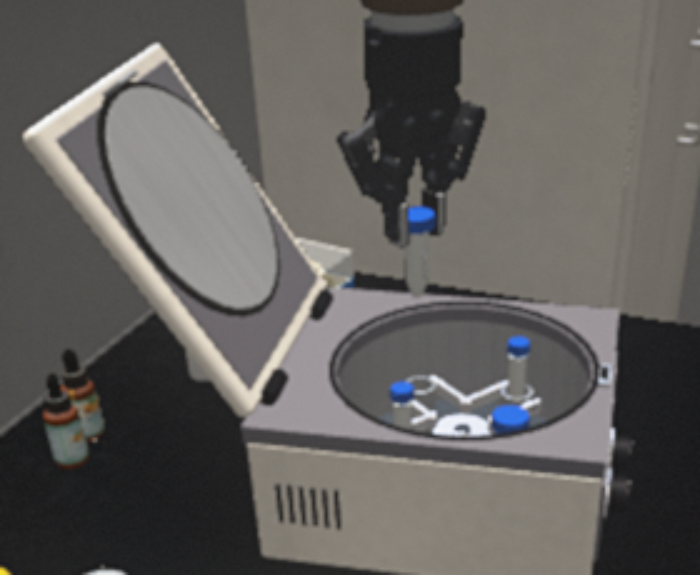

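Emit:
{"op": "arm_command", "data": {
  "motion": [
    [0, [-0.005, -0.025, 0.2], [0, 0, 0]],
    [0, [0, 0, 0.3], [0, 0, 0]],
    [0, [0, 0, 0.3], [0, 0, 0]],
    [0, [0, 0, 0.3], [0, 0, 0]],
    [0, [0, 0, 0.25], [0, 0, 0]],
    [0, [0, 0, 0.15], [0, 0, 0]],
    [0, [0, 0, 0.08], [0, 0, 0]],
    [0, [0, 0, 0], [0, 0, 0]],
    [0, [0, 0, 0], [0, 0, 0]]
  ]
}}

```text
time: 44.88
ee_pos: [0.5768, -0.1064, 0.15]
tcp_rot: [180.0, 0.0, 148.5]
wrist_force: [0.5, -0.0, 1.4]
opening: 0.0301
```

```bash
python3 - <<'E'
from h import *
to(.5767,-.1048,.1075,148.5)
c,o,im=shot("wrist","w22.png")
cv2.imwrite("pics/w22c.png",cv2.resize(im[60:310,170:460],None,fx=2.7,fy=2.4,interpolation=cv2.INTER_CUBIC))
c,o,im=shot("side","s22.png")
cv2.imwrite("pics/s22c.png",cv2.resize(im[60:210,250:420],None,fx=4,fy=4,interpolation=cv2.INTER_CUBIC))
E
```

```text
t 44.88 pos [ 0.5768 -0.1064  0.15  ] rot [1.7998e+02 5.0000e-02 1.4850e+02] open 0.0301 f [ 0.5 -0.   1.4]
tool shift units [0.015 0.022 0.708]
turn units [ 0.003  0.008 -0.   ] shift after turn [0.015 0.022 0.708]
```

View pics/w22c.png

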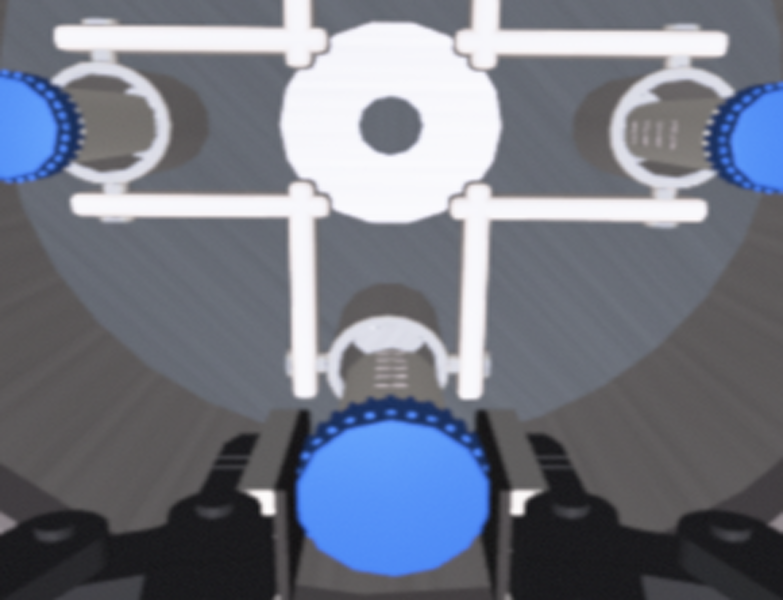

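View pics/s22c.png

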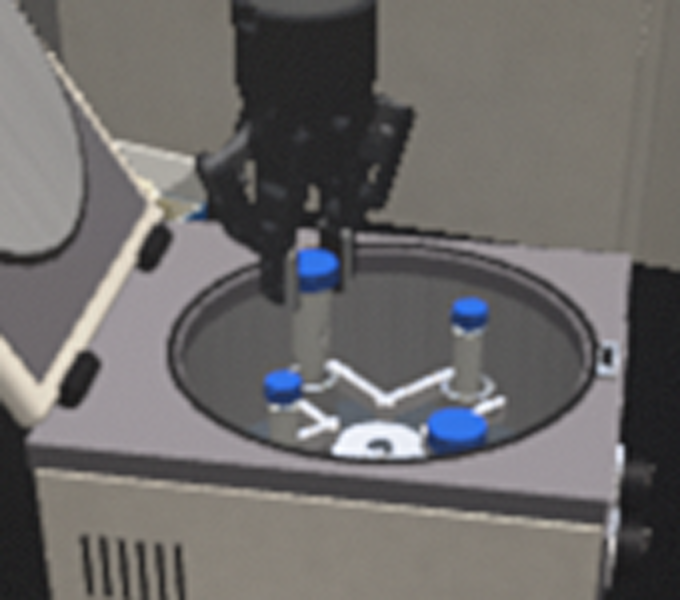

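Emit:
{"op": "arm_command", "data": {
  "motion": [
    [0, [-0.003, 0, 0.08], [0, 0, 0]],
    [0, [0, 0, 0.08], [0, 0, 0]],
    [0, [0, 0, 0.08], [0, 0, 0]],
    [0, [0, 0, 0], [0, 0, 0]]
  ]
}}

```text
time: 45.48
ee_pos: [0.5764, -0.1064, 0.1344]
tcp_rot: [-180.0, -0.0, 148.5]
wrist_force: [-0.3, -0.3, -0.1]
opening: 0.0297
```

Emit:
{"op": "arm_command", "data": {
  "motion": [
    [0, [0, 0, 0.08], [0, 0, 0]],
    [0, [0, 0, 0.08], [0, 0, 0]],
    [0, [0, 0, 0.04], [0, 0, 0]],
    [0, [0, 0, 0], [0, 0, 0]]
  ]
}}

```text
time: 45.98
ee_pos: [0.5766, -0.1065, 0.1227]
tcp_rot: [-180.0, -0.0, 148.5]
wrist_force: [0.1, -0.8, -0.6]
opening: 0.0299
```

Emit:
{"op": "arm_command", "data": {
  "motion": [
    [0, [0, 0, 0.08], [0, 0, 0]],
    [0, [0, 0, 0.08], [0, 0, 0]],
    [0, [0, 0, 0.06], [0, 0, 0]],
    [0, [0, 0, 0], [0, 0, 0]]
  ]
}}

```text
time: 46.48
ee_pos: [0.5765, -0.1064, 0.1093]
tcp_rot: [-180.0, -0.0, 148.5]
wrist_force: [2.0, -0.6, -1.4]
opening: 0.0298
```

Emit:
{"op": "arm_command", "data": {
  "motion": [
    [0, [0, 0, 0.02], [0, 0, 0]],
    [0, [0, 0, 0.02], [0, 0, 0]],
    [0, [0, 0, 0], [0, 0, 0]]
  ]
}}

```text
time: 46.85
ee_pos: [0.5767, -0.1065, 0.1075]
tcp_rot: [180.0, 0.0, 148.5]
wrist_force: [0.0, -1.5, 0.2]
opening: 0.0299
```

Emit:
{"op": "arm_command", "data": {
  "motion": [
    [0, [0, 0, 0.015], [0, 0, 0]],
    [0, [0, 0, 0], [0, 0, 0]]
  ]
}}

```text
time: 47.1
ee_pos: [0.577, -0.1065, 0.1073]
tcp_rot: [180.0, 0.1, 148.5]
wrist_force: [0.5, -1.5, 5.3]
opening: 0.0295
```

Stout 2 bottomed at the same height as stout 1. I release it and rise.

Emit:
{"op": "arm_command", "data": {
  "motion": [
    [0.5, [0, 0, 0], [0, 0, 0]],
    [0.5, [0, 0, 0], [0, 0, 0]],
    [0.5, [0, 0, 0], [0, 0, 0]],
    [0.5, [0, 0, -0.1], [0, 0, 0]],
    [0.5, [0, 0, -0.3], [0, 0, 0]],
    [0.5, [0, 0, -0.4], [0, 0, 0]],
    [0.5, [0, 0, -0.5], [0, 0, 0]],
    [0.5, [0, 0, -0.5], [0, 0, 0]],
    [0.5, [0, 0, -0.5], [0, 0, 0]],
    [0.5, [0, 0, -0.3], [0, 0, 0]],
    [0.5, [0, 0, 0], [0, 0, 0]]
  ]
}}

```text
time: 48.48
ee_pos: [0.5772, -0.1066, 0.265]
tcp_rot: [179.9, 0.2, 148.5]
wrist_force: [0.3, -0.7, -0.1]
opening: 0.0427
```

```bash
python3 - <<'E'
from h import *
to(.5767,-.1048,.1075,148.5)
c,o,im=shot("wrist","w23.png")
for ce,a in blues(im):
    sl=fitcyl(c,ce,.139,.151,.0095);st=fitcyl(c,ce,.119,.131,.0155)
    print(ce.round(0),a,"slim",sl[0].round(4),round(sl[1]),"stout",st[0].round(4),round(st[1]))
for n in("side","scene"):
  c,o,im=shot(n,n[:2]+"23.png")
  x,y=(230,90) if n=="side" else (230,140)
  cv2.imwrite(f"pics/{n}23c.png",cv2.resize(im[y:y+150,x:x+200],None,fx=4,fy=4,interpolation=cv2.INTER_CUBIC))
E
```

```text
t 48.48 pos [ 0.5772 -0.1066  0.265 ] rot [179.92   0.2  148.5 ] open 0.0427 f [ 0.3 -0.7 -0.1]
tool shift units [0.032 0.017 2.626]
turn units [ 0.013  0.034 -0.   ] shift after turn [0.023 0.021 2.626]
[314.  28.] 1326 slim [ 0.4714 -0.0407] 636 stout [ 0.4679 -0.0386] 1377
[235. 111.] 536 slim [ 0.4896 -0.1266] 531 stout [ 0.4874 -0.1308] 1143
[395. 111.] 535 slim [ 0.5572 -0.0166] 531 stout [ 0.56   -0.0126] 1142
[315. 183.] 759 slim [ 0.5747 -0.1028] 440 stout [ 0.5788 -0.1053] 947
```

View pics/w23.png

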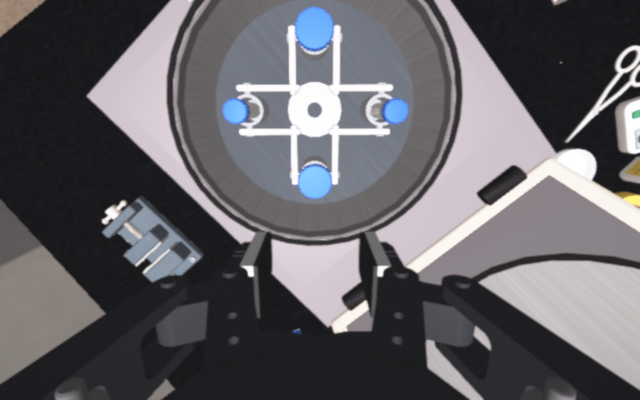

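View pics/side23c.png

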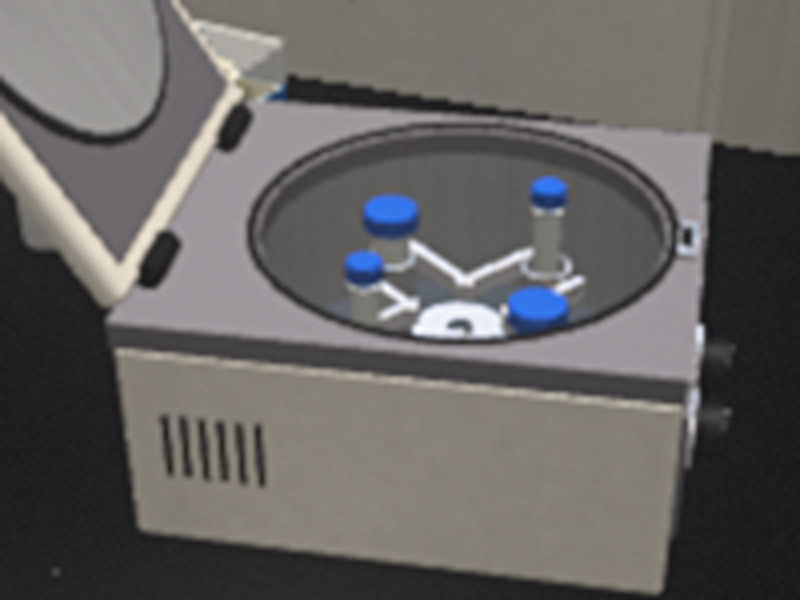

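View pics/si23.png

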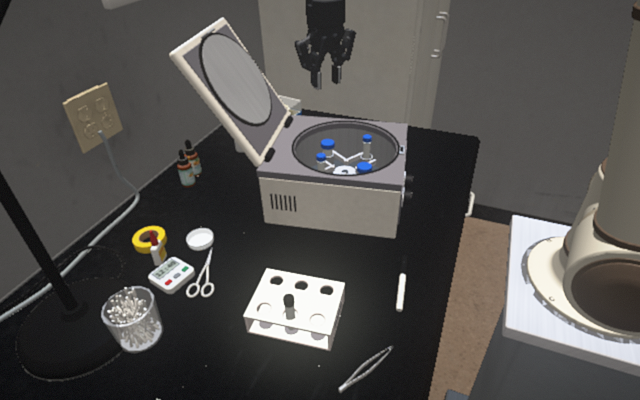

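```bash
python3 - <<'E'
from h import *
im=cv2.imread("pics/w23.png")
cv2.imwrite("pics/w23c.png",cv2.resize(im[0:220,210:420],None,fx=2.7,fy=2.7,interpolation=cv2.INTER_CUBIC))
h=cv2.cvtColor(im,cv2.COLOR_BGR2HSV)
m=cv2.inRange(h,(95,80,40),(130,255,255));n,l,s,ce=cv2.connectedComponentsWithStats(m)
print([x.tolist() for x in s if x[4]>100])
c=viewer.calibration("side");im=cv2.imread("pics/si23.png")
for ce,a in blues(im):
    if a<50: continue
    print(ce.round(1),a,fitcyl(c,ce,.139,.151,.0095),fitcyl(c,ce,.119,.131,.0155))
E
```

```text
[[0, 0, 640, 400, 252417], [294, 6, 40, 45, 1405], [222, 98, 28, 27, 583], [382, 98, 27, 27, 583], [297, 164, 36, 35, 965]]
[327.2 143.5] 121 (array([ 0.56335982, -0.07358867]), 70.20124140498228) (array([ 0.57616156, -0.1058938 ]), 133.01184648717754)
[363.6 167. ] 140 (array([ 0.46000414, -0.01095716]), 85.44566193828359) (array([ 0.46836205, -0.04057234]), 164.31731337495148)
```

View pics/w23c.png

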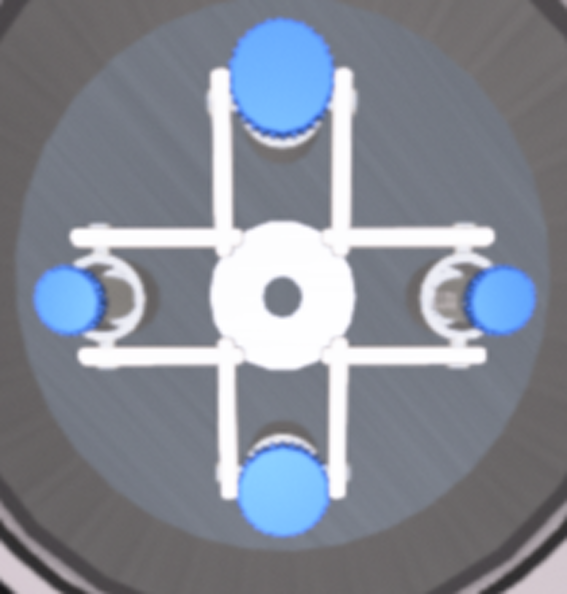

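With a looser colour threshold all four caps have the size expected at full depth. Like kinds face each other, and the stoppered tube is still in its hole. I'm handing in.

```bash
python3 -c "
from workcell import bot
print(bot.job_done(), bot.get_obs()['time'])"
```

```text
the job is handed in; nothing more can be done
the job is handed in; nothing more can be done
```

All four tubes are in the centrifuge, cap up, with the two slim tubes in one facing pair of buckets and the two stout tubes in the other. I handed the job in at about 48.7 s.

**Last checks:**
- **Seating:** each tube was lowered until it met the bucket floor, with about 4–6.5 N upward force at the expected height. Both stout tubes bottomed at the same tool height, within 0.2 mm.
- **Final pictures:** like caps face each other across the spindle, and the gripper is clear above the rotor. The stoppered tube is still upright in its rack hole.

**Checks that disagreed:**
- **Stout 2 cap size:** its cap first measured too small (759 px against 947 expected). The colour threshold had dropped part of the cap; a looser one gave 965.
- **Positions:** camera and arm readings differed by 1–2 mm at times.
- **Side force:** I saw up to about 2.7 N sideways while lowering the stout tubes. The rotor did not visibly turn.

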